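# Walk the heavy round stand to the fixed rest and lay the clamp bars across

## Task

Set up the support for spraying the mould's clamp bars: take the heavy round stand by its upright plate and walk it over the table on its bottom rim, rocking it onto the edges below the two ends of its plate by turns in at least five short steps and never lifting it clear, until it stands flat with its plate parallel to that of the fixed rest, end level with end and 10 cm from it, middle to middle. Then lay every steel clamp bar that is there side by side across the top edges of the two plates, between their end lugs, square to them and reaching over both. Do not knock over the spray can.

Things in the scene. Friction and masses are not known exactly. Their poses are not given: they have to be found in the camera images.
- stand: heavy round stand, to 0.97 kg: steel cylinder 84 mm across, 64 mm high, with an upright plate 12 mm thick and 210 mm long on top, its top edge 130 mm above the underside, with an 8 mm high, 7 mm long lug at each end. From 70 mm up there is only the plate; grip it across its thickness in the middle. Origin: centre of the underside. x runs along the plate, z up; half a turn about z looks the same
- stand_rim_a (a point): point of the stand's bottom rim below one end of its plate (42 mm from the origin along the stand's +x); counts as raised from 5 mm above the table
- stand_rim_b (a point): point of the stand's bottom rim below the other end of its plate (42 mm along the stand's -x)
- fixed_rest: rest screwed to the table, left of the stand: grey foot 170 x 60 x 10 mm with an upright steel plate 12 mm thick and 210 mm long in its middle, top edge 130 mm above the table, with the same small lugs at its ends. Origin: on the table below the middle of the plate. x runs along the plate, -y points to the side where the stand comes to stand
- stand_spot (a point): point on the table 100 mm from the fixed rest's origin on its -y side: where the middle of the stand belongs
- bar_1: loose steel clamp bar 24 x 180 x 14 mm (x, y, z), 0.15 to 0.31 kg, lying on the table; 3 or 4 such equal bars are there, an absent one reads None. Origin: the middle of the bar, 7 mm above what it lies on; y runs along its length, z is across its 14 mm thickness (up at the start). It may lie on any of its long faces
- bar_2: loose steel clamp bar 24 x 180 x 14 mm (x, y, z), 0.15 to 0.31 kg, lying on the table; 3 or 4 such equal bars are there, an absent one reads None. Origin: the middle of the bar, 7 mm above what it lies on; y runs along its length, z is across its 14 mm thickness (up at the start). It may lie on any of its long faces
- bar_3: loose steel clamp bar 24 x 180 x 14 mm (x, y, z), 0.15 to 0.31 kg, lying on the table; 3 or 4 such equal bars are there, an absent one reads None. Origin: the middle of the bar, 7 mm above what it lies on; y runs along its length, z is across its 14 mm thickness (up at the start). It may lie on any of its long faces
- bar_4: loose steel clamp bar 24 x 180 x 14 mm (x, y, z), 0.15 to 0.31 kg, lying on the table; 3 or 4 such equal bars are there, an absent one reads None. Origin: the middle of the bar, 7 mm above what it lies on; y runs along its length, z is across its 14 mm thickness (up at the start). It may lie on any of its long faces
- spray_can: standing spray can 55 mm in diameter and 199 mm high, behind the work; bystander. Origin: centre of its base

How it is judged:
By the outcome, as a careful person would: the job done as asked, in the order asked, and still so for the second after the job is handed in, with the robot touching nothing.
Of bar_1, bar_2, bar_3, bar_4 only 3 to 4 are there at a start; the rules pass over those that are not, and their reading is None.
At some moment in a run one of bar_3, bar_4 may be knocked a few centimetres aside while the robot is not near it.
Once in a run the grip may slacken for a moment while it holds something.
It also fails if it takes over 208 s, if anything falls off the work surface, if the arm or the gripper's body presses on something with over 40 N, if the wrist force passes 120 N, or if a joint passes its speed limit or range.

## Robot

A 6-joint arm with a two-finger parallel gripper is mounted at the origin on a cart in front of the work surface, level with it; the furniture and walls round the work are solid. World frame = base frame: x ahead of the robot, y to its left, z up, the work surface at z = 0. Lengths are in mm, angles in rad, forces in N, time in s.
With the tool pointing down it reaches from about 350 to 975 mm from the base axis. Payload 7.1 kg.
Tool frame: the origin (TCP) lies midway between the tips of the shut fingers; the grasp point (between the pads) lies r.grasp_offset behind it (r.grasp_offset is the distance from the TCP to the grasp point, in mm); z points along the fingers, y is the line along which they close (so a half turn about z gives the same grasp; the last joint's range is limited). The gripper opens to 88 mm and grips with 3 to 60 N. Pads are 20 mm wide; open, the fingers measure 115 mm over their backs; the gripper's body (75 mm by 178 mm) begins 61 mm behind the grasp point.
Start: joints at [-0.019, 0.423, 1.63, -0, 1.089, -0.019], TCP at [624.984, 0.026, 222.675] pointing down, gripper open.
Joint ranges: [-3, 3], [-0.9, 2.11], [0.09, 2.58], [-1.31, 4.45], [0.11, 2.69], [-2.54, 2.54]. Speed limits (rad/s): [2.39, 2.39, 3.01, 3.14, 3.14, 3.14].

## Interface

Orientations are given as a unit quaternion [w, x, y, z].
In Python, from plant import r gives the robot as it stands.
- The arm moves only by the tool step_arm, never from a script. Its arguments are lists of equal length, an entry for each row: "rotation": the turn, a rotation vector about the tool's x, y, z in rad, a list of three; "xyz": the shift along the tool's x, y, z in mm, a list of three; "hand": the opening in per cent of the stroke, from 0 (shut) to 100 (fully open). A call has 1 to 10 rows; each row shifts and turns the commanded pose from where the row before left it, along the tool's axes as they then stand; what a row does not reach is not made up. A row lasts 1/8 s, in which the tool goes at most 62.5 mm and 10.7 degrees, less where a joint would pass 70% of its speed; a pose out of reach is approached as far as the arm can. A call with a gripper value outside its range is refused whole. The fingers move at their own pace and stop on an object; the grip force is fixed at half the most. Time passes only in rows, so rows that do not move let the fingers close. It gives the time, the measured TCP pose, the force, the opening and the grip force at its end, in the units of the state.
- r.get_state(): the state, without advancing time (a new reading comes with each control period).
- r.get_image(name): name is "scene" or "side" or "wrist"; returns a dict with "pixels" (480x640x3 uint8, red, green, blue), "mtx" (3x3 intrinsics, pixels), "k1" (the pictures are not rectified: a ray, as slopes to the right and down, at radius r is drawn at 1 + k1 r^2 times it, then the intrinsics apply), "position" and "orientation" of the camera in the world. Camera axes: x right, y down, z forward; pixel columns grow to the right and rows downward; lengths in mm; the calibration is good to about 2 mm. A picture is of the moment at which its call begins. There is no depth.
- r.finish_job(): hands the job in; it is judged then, once.
The state is a dict: "clock": time; "qpos": joint angles; "joint_vel": joint speeds; "effort": joint torques, N m; "tool_pos": TCP position; "tcp_rot": TCP orientation; "ft_force": force on the tool from outside, world axes, zero at the start; "torque": the same for the moment, N m; "finger_gap": finger opening in mm; "finger_force": force on a finger pad.
Only numpy, scipy, OpenCV 4.12 (cv2) and the standard library are available. Lean on these libraries where they do the work, as an engineer would, in place of code of your own. Each camera call takes 0.05 s, during which the arm holds its last target. There are 200 camera calls.

## Working session

There is one attempt and no reset: what is moved stays moved. The work goes in short steps, Python scripts to look and compute and a tool call to move; the robot and the scene stay as the last step left them, time stands still between calls to the robot, and variables do not carry over. Pictures are saved under pics/ and viewed, at most 14 in all, crops included, and the job is handed in when it is done.

Besides the shell and the picture viewer there is one more tool, called after ">>>" by a JSON object that holds its "name" and its "arguments". step_arm: Moves the arm, as the interface text tells. Its arguments: {"type":"object","properties":{"rotation":{"type":"array"},"xyz":{"type":"array"},"hand":{"type":"array"}},"required":["rotation","xyz","hand"]}

```bash
ls; mkdir -p pics; cat > h.py <<'E'
import numpy as np, cv2, pickle
from scipy.spatial.transform import Rotation as R
from plant import r
def rot(q): return R.from_quat([q[1],q[2],q[3],q[0]])
def snap(n,f):
    im=r.get_image(n); cv2.imwrite(f'pics/{f}.png',cv2.cvtColor(im['pixels'],cv2.COLOR_RGB2BGR)); pickle.dump(im,open(f'pics/{f}.pkl','wb')); return im
def load(f): return pickle.load(open(f'pics/{f}.pkl','rb'))
def ray(im,uv):
    K=np.array(im['mtx']); d=np.array([(uv[0]-K[0,2])/K[0,0],(uv[1]-K[1,2])/K[1,1]])
    s=d.copy()
    for _ in range(20): s=d/(1+im['k1']*(s@s))
    return rot(im['orientation']).apply([s[0],s[1],1.])
def at(im,uv,z):
    d=ray(im,uv); p=np.array(im['position']); return p+d*(z-p[2])/d[2]
def proj(im,P):
    c=rot(im['orientation']).inv().apply(np.array(P,float)-np.array(im['position'])); s=c[:2]/c[2]; s=s*(1+im['k1']*(s@s))
    K=np.array(im['mtx']); return np.array([K[0,0]*s[0]+K[0,2],K[1,1]*s[1]+K[1,2]])
E
python3 - <<'E'
from h import *
for n in ('scene','side','wrist'):
    im=snap(n,n+'0'); print(n,im['position'],im['orientation'],np.array(im['mtx']).tolist(),im['k1'])
s=r.get_state();print(s,r.grasp_offset)
E
```

```text
pics
scene [ 239.27648826 -508.07089367  519.77695462] [-0.44849202  0.85676481 -0.22044123  0.12733672] [[445.96407830325455, 0.0, 326.1484272568766], [0.0, 445.96407830325455, 246.5856959205858], [0.0, 0.0, 1.0]] -0.10722734296876045
side [ 271.4214986  -903.01365823  602.66740656] [-0.50274933  0.8514042  -0.12462732  0.08259558] [[586.4611041446028, 0.0, 320.4949084893891], [0.0, 586.4611041446028, 231.82503067758955], [0.0, 0.0, 1.0]] -0.018564991944236803
wrist [624.45459237  65.72572455 383.4221071 ] [ 1.21824826e-01  9.92551105e-01  2.83676839e-04 -9.67050685e-04] [[381.23760132821434, 0.0, 311.6355710462385], [0.0, 381.23760132821434, 238.98836055175593], [0.0, 0.0, 1.0]] -0.009931509007666393
{'clock': 0.15, 'qpos': array([-1.90003832e-02,  4.23674808e-01,  1.63046777e+00, -2.52896883e-06,
        1.08862075e+00, -1.90098859e-02]), 'joint_vel': array([-0.00042231, -0.00092716, -0.00242343, -0.0017554 ,  0.00033508,
       -0.00051714]), 'effort': array([ 9.52650989e-04, -5.44981134e+01, -2.73919362e+01,  6.45430083e-02,
        2.04369903e-02, -3.19723256e-05]), 'tool_pos': array([6.24583102e+02, 3.27078813e-02, 2.22092684e+02]), 'tcp_rot': array([-4.20909343e-04,  7.07102885e-01,  7.07110435e-01, -4.06761621e-04]), 'ft_force': array([-1.27326568,  0.19869784,  0.1814292 ]), 'torque': array([ 0.01542086,  0.01984022, -0.00390387]), 'finger_force': 0.0, 'finger_gap': 87.40606834006643} 18.700000000000003
```

View pics/scene0.png

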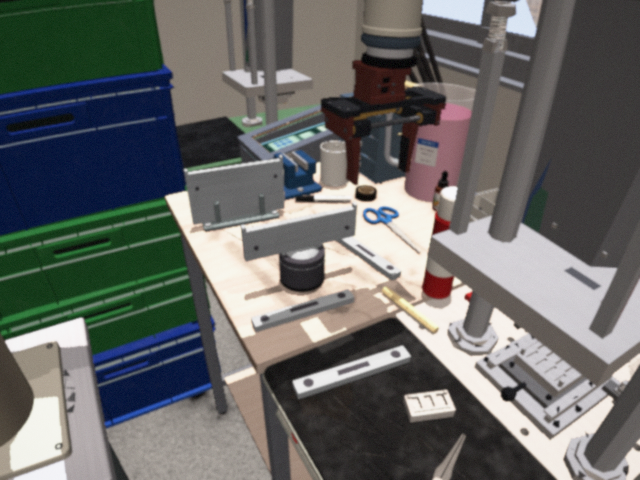

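View pics/side0.png

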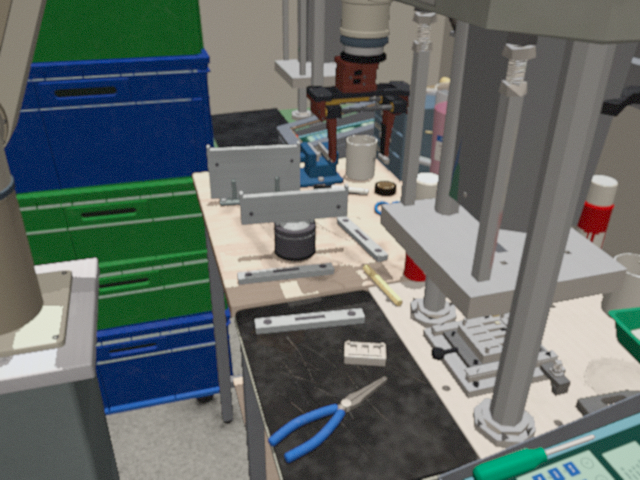

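View pics/wrist0.png

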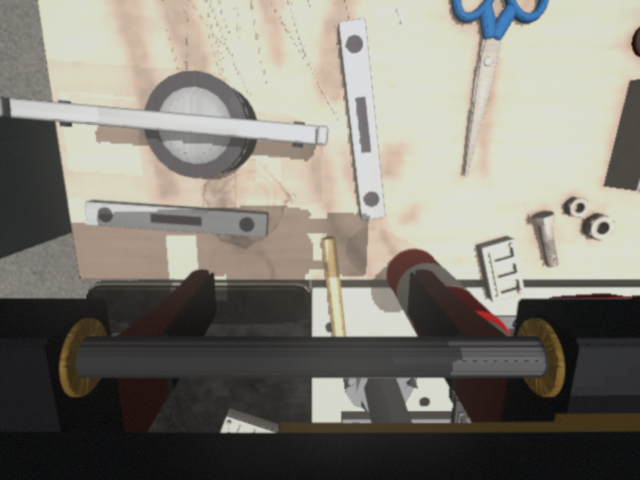

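Scene: the rest's plate is at (187–284, 160–228), the stand's plate at (243–357, 207–258) with its cylinder at (302,268). Three bars lie at (370,257), (303,310) and (352,371, on the black mat). The can is at (440,260). Wrist: the stand's plate runs (5,108)–(326,134), with bars at (362,120) and (177,218).

```bash
python3 - <<'E'
from h import *
a=cv2.imread('pics/scene0.png')[150:345,180:440]; cv2.imwrite('pics/c1.png',cv2.resize(a,None,fx=3,fy=3,interpolation=cv2.INTER_CUBIC))
b=cv2.imread('pics/side0.png')[140:340,195:405]; cv2.imwrite('pics/c2.png',cv2.resize(b,None,fx=3,fy=3,interpolation=cv2.INTER_CUBIC))
w=load('wrist0'); s=load('scene0'); d=load('side0')
def P(im,l,z): print([np.round(at(im,p,z)[:2],0).tolist() for p in l])
print('bars wrist z14');P(w,[(341,22),(365,20),(383,215),(362,219),(86,201),(267,211),(266,236),(85,224)],14)
print('plate wrist');P(w,[(5,108),(326,134)],132)
print('cyl wrist z64 c');P(w,[(201,125)],64)
print('mat bar scene');P(s,[(293,382),(408,347),(411,358),(298,394)],10)
print('mat bar side');P(d,[(254,320),(363,310),(364,324),(256,332)],10)
print('can');P(s,[(438,290)],0);P(w,[(411,265)],199)
E
```

```text
bars wrist z14
[[649.0, 170.0], [670.0, 171.0], [694.0, -2.0], [673.0, -6.0], [403.0, 12.0], [580.0, 2.0], [578.0, -23.0], [399.0, -11.0]]
plate wrist
[[430.0, 88.0], [633.0, 72.0]]
cyl wrist z64 c
[[535.0, 81.0]]
mat bar scene
[[407.0, -138.0], [591.0, -163.0], [582.0, -183.0], [404.0, -159.0]]
mat bar side
[[405.0, -132.0], [587.0, -156.0], [575.0, -192.0], [401.0, -164.0]]
can
[[734.0, -71.0]]
[[675.0, 6.0]]
```

View pics/c1.png

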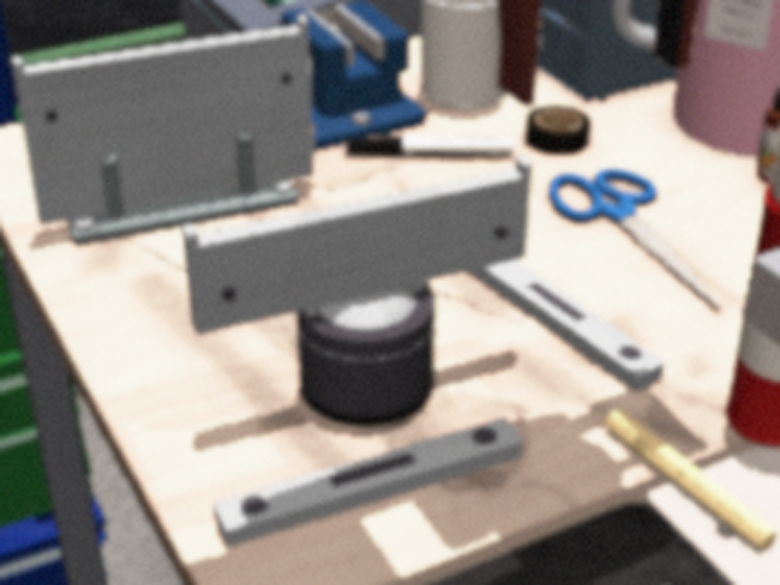

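View pics/c2.png

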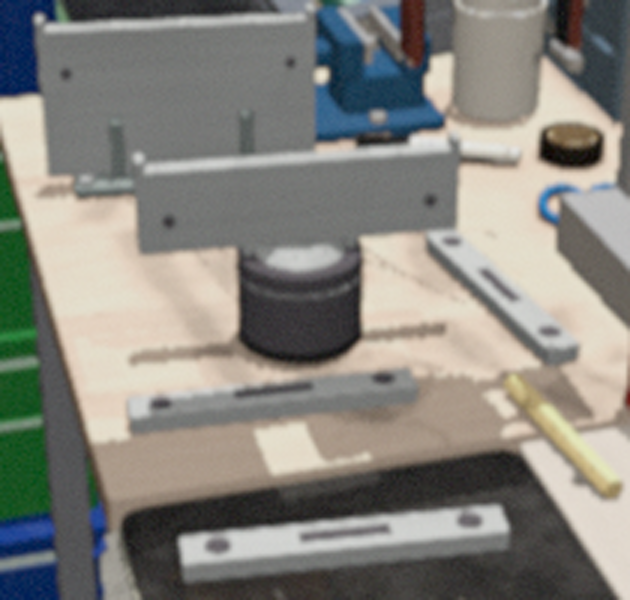

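Both crops show the rest's lug tips, at crop (20,60)/(302,26) in scene and (38,18)/(313,10) in side. The stand's are at (188,232)/(527,165) and (136,158)/(457,143). Next I fit both poses from these.

```bash
cat >> h.py <<'E'
from scipy.optimize import least_squares
def fit(obs,x0,zfree=False):
    # obs: (im,uv,local xyz)
    def res(p):
        c,s=np.cos(p[2]),np.sin(p[2]); o=[]
        for im,uv,l in obs:
            o+=list(proj(im,[p[0]+c*l[0]-s*l[1],p[1]+s*l[0]+c*l[1],l[2]])-np.array(uv))
        return np.array(o)
    f=least_squares(res,x0,x_scale=[10,10,.1],loss='soft_l1'); return f.x,np.round(res(f.x).reshape(-1,2),1).tolist()
E
python3 - <<'E'
from h import *
w=load('wrist0'); s=load('scene0'); d=load('side0')
cs=lambda u,v:(180+u/3,150+v/3); cd=lambda u,v:(195+u/3,140+v/3)
L=lambda x:(x,-6,138)
rest=[(s,cs(17,62),L(-105)),(s,cs(301,26),L(105)),(d,cd(38,18),L(-105)),(d,cd(313,10),L(105)),(s,cs(76,228),(-85,-30,10)),(s,cs(297,190),(85,-30,10)),(d,cd(79,184),(-85,-30,10))]
st=[(s,cs(186,231),L(-105)),(s,cs(527,165),L(105)),(d,cd(136,157),L(-105)),(d,cd(458,143),L(105)),
 (w,(326,144),(105,-6,138))]
for o,x0 in((rest,(480,250,0)),(st,(535,80,0))):
    print(fit(o,x0))
for n,uv in (('bar1',[(341,22),(365,20),(383,215),(362,219)]),('bar2',[(86,201),(267,211),(266,236),(85,224)])):
    print(n,np.mean([at(w,p,14)[:2] for p in uv],0))
E
```

```text
(array([ 5.07164576e+02,  3.41581618e+02, -1.36473007e-01]), [[-1.0, -1.5], [3.0, -3.5], [-0.3, 0.5], [1.5, -0.9], [-1.0, 0.6], [0.7, -0.3], [-0.9, 1.0]])
(array([ 5.29381164e+02,  8.20918968e+01, -1.00308993e-01]), [[-2.2, 0.0], [0.3, -1.4], [-2.2, 1.3], [0.1, -1.7], [0.5, 0.2]])
bar1 [671.79289954  83.30423471]
bar2 [489.89225868  -5.1943723 ]
```

>>> {"name": "step_arm", "arguments": {"rotation": [[0,0,0],[0,0,0],[0,0,0],[0,0,0],[0,0,0],[0,0,0]], "xyz": [[40,-28,-25],[40,-28,-25],[40,-28,-25],[40,-28,-25],[0,0,0],[0,0,0]], "hand": [100,100,100,100,100,100]}}

```text
clock: 0.9
tool_pos: [512.9, 159.8, 322.3]
tcp_rot: [0.0, 0.707, 0.707, -0.0]
ft_force: [0.3, 0.2, -0.1]
finger_gap: 87.6
finger_force: 0.0
```

```bash
python3 - <<'E'
from h import *
snap('wrist','w1'); snap('scene','s1'); s=r.get_state(); print(s['tool_pos'],s['tcp_rot'],s['qpos'])
E
```

```text
[513.09024603 159.08059662 321.64714658] [-2.77503857e-04  7.07473665e-01  7.06739204e-01 -7.95691954e-04] [ 2.78656607e-01  1.89261526e-01  1.72010452e+00 -3.03274678e-04
  1.23388753e+00  2.79795784e-01]
```

View pics/w1.png

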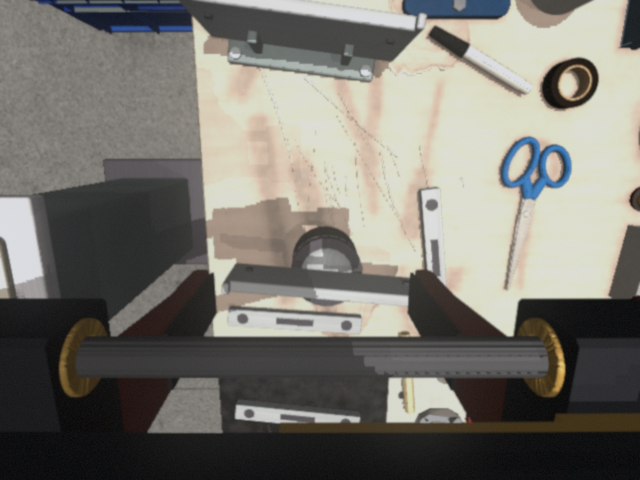

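Wrist from higher up: rest foot at (228–372, 42–80), right lug near (422,17), stand's plate (229–412, 265–300), and bars at (432,232), (295,320) and (297,415).

```bash
python3 - <<'E'
from h import *
a=cv2.imread('pics/w1.png'); f=lambda x:cv2.resize(x,None,fx=3,fy=3,interpolation=cv2.INTER_CUBIC)
cv2.imwrite('pics/c3.png',np.vstack([f(a[0:90,180:440]),f(a[220:315,180:440])]))
E
```

```text
(no output)
```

View pics/c3.png

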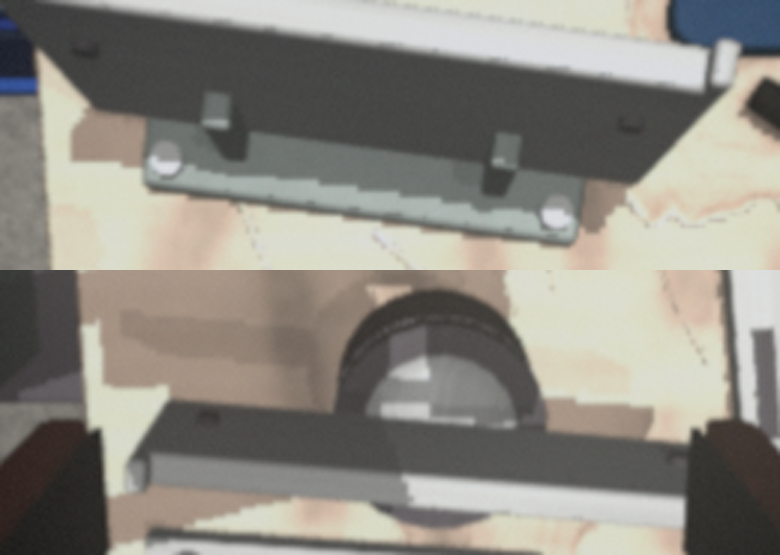

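```bash
python3 - <<'E'
from h import *
w0=load('wrist0');w=load('w1'); s=load('scene0'); d=load('side0')
a=lambda u,v:(180+u/3,v/3); b=lambda u,v:(180+u/3,220+(v-270)/3)
cs=lambda u,v:(180+u/3,150+v/3); cd=lambda u,v:(195+u/3,140+v/3)
L=lambda x:(x,-6,138)
rw=[(w,a(147,184),(-85,-30,10)),(w,a(576,240),(85,-30,10)),(w,a(705,88),(98,-6,130)),(w,a(735,84),(105,-6,138))]
rs=[(s,cs(17,62),L(-105)),(d,cd(38,18),L(-105)),(d,cd(313,10),L(105)),(s,cs(76,228),(-85,-30,10)),(s,cs(297,190),(85,-30,10)),(d,cd(79,184),(-85,-30,10))]
sw=[(w,b(150,455),(-98,6,130)),(w,b(145,487),(-98,-6,130)),(w,b(128,488),L(-105)),(w0,(326,144),L(105)),(w0,(328,126),(105,6,138))]
ss=[(s,cs(186,231),L(-105)),(s,cs(527,165),L(105)),(d,cd(136,157),L(-105)),(d,cd(458,143),L(105))]
for o in(rw,rw+rs): print(fit(o,(507,341,-.13)))
for o in(sw,sw+ss): print(fit(o,(530,82,-.1)))
for n,q in (('edgeback',[(165,455),(685,495)]),('front',[(145,487),(680,526)])):
    p=[at(w,b(*x),130)[:2] for x in q]; print(n,p,np.arctan2(*(p[1]-p[0])[::-1]))
p=[at(w,a(*x),10)[:2] for x in [(147,184),(576,240)]];print(p,np.arctan2(*(p[1]-p[0])[::-1]),np.hypot(*(p[1]-p[0])))
p=[at(w,a(*x),130)[:2] for x in [(40,0),(705,88)]];print(p,np.arctan2(*(p[1]-p[0])[::-1]))
print(np.mean([at(w,b(*x),64)[:2] for x in [(335,410),(545,425)]],0))
E
```

```text
(array([ 5.02599235e+02,  3.37295686e+02, -1.21165920e-01]), [[-2.2, -0.1], [0.9, 0.4], [-0.3, 0.1], [0.6, -0.2]])
(array([ 5.03480809e+02,  3.37455306e+02, -1.23119298e-01]), [[-1.5, -0.4], [1.6, 0.4], [0.7, 0.1], [1.6, -0.2], [-2.1, -0.1], [-1.7, 1.5], [0.4, -0.4], [-1.9, 2.2], [0.0, 0.7], [-2.1, 2.2]])
(array([ 5.29012463e+02,  8.02753624e+01, -8.75783513e-02]), [[-0.3, -1.0], [1.0, -0.3], [-2.3, 1.9], [0.2, 1.0], [0.1, -0.9]])
(array([ 5.29136112e+02,  8.03049261e+01, -8.90133494e-02]), [[-0.1, -1.1], [1.1, -0.4], [-2.2, 1.7], [0.4, 1.2], [0.3, -0.6], [-1.7, 0.9], [0.5, -1.3], [-2.1, 2.0], [0.2, -1.6]])
edgeback [array([437.04179179,  93.81987534]), array([608.5437365 ,  79.98386696])] -0.08050117262062201
front [array([429.88224544,  82.58717085]), array([607.57448141,  68.91758054])] -0.07677724402503407
[array([417.12878684, 317.7111389 ]), array([582.31039543, 297.70489177])] -0.12052960287353709 166.38874283503432
[array([413.99378991, 341.66439346]), array([599.43144507, 319.55732751])] -0.11865561404658263
[529.90483204  84.73424476]
```

>>> {"name": "step_arm", "arguments": {"rotation": [[0,0,0],[0,0,0],[0,0,-0.186],[0,0,-0.186],[0,0,-0.186],[0,0,-0.186],[0,0,-0.186],[0,0,-0.186],[0,0,-0.186],[0,0,-0.186]], "xyz": [[-39.5,8,30],[-39.5,8,30],[0,0,10],[0,0,10],[0,0,10],[0,0,10],[0,0,10],[0,0,10],[0,0,10],[0,0,10]], "hand": [100,100,100,100,100,100,100,100,100,100]}}

```text
clock: 2.25
tool_pos: [528.9, 79.7, 181.3]
tcp_rot: [-0.001, 0.039, 0.999, -0.0]
ft_force: [0.7, 0.2, 0.3]
finger_gap: 87.9
finger_force: 0.0
```

```bash
cat > plan.py <<'E'
from h import *
Rst=42.
def yaw_of(s): # stand yaw from tool: tool x = -stand x
    v=rot(s['tcp_rot']).apply([1,0,0]); return np.arctan2(-v[1],-v[0])
def sim(c,ps,seq):
    c=np.array(c,float); p=ps; piv='b'
    for q,pv in seq:
        k=1 if pv=='a' else -1
        c=c+k*Rst*(np.array([np.cos(p),np.sin(p)])-np.array([np.cos(q),np.sin(q)])); p=q
    return c,p
def rows(s,c,ps,zu,q,pv,tilt=.12,n=(3,4,3)):
    """stand flat at c,ps (origin z 0); tool pose relative taken from state s; zu: z offset of origin"""
    T0=rot(s['tcp_rot']); t0=np.array(s['tool_pos'])
    Rs0=R.from_euler('z',ps); o0=np.array([c[0],c[1],zu])
    Rr=Rs0.inv()*T0; tr=Rs0.inv().apply(t0-o0)
    k=1 if pv=='a' else -1
    cont=np.array([c[0],c[1],0])+k*Rst*np.array([np.cos(ps),np.sin(ps),0])
    def pose(yaw,ti):
        Rs=R.from_euler('z',yaw)*R.from_euler('y',k*ti)   # +y rot lowers +x end => raises b
        o=cont-Rs.apply([k*Rst,0,0]); return Rs*Rr, o+Rs.apply(tr)
    path=[(ps,tilt*(i+1)/n[0]) for i in range(n[0])]+[(ps+(q-ps)*(i+1)/n[1],tilt) for i in range(n[1])]+[(q,tilt*(1-(i+1)/n[2])) for i in range(n[2])]
    A,a=T0,t0; rv=[];xy=[]
    for yw,ti in path:
        B,b=pose(yw,ti)
        dr=np.round((A.inv()*B).as_rotvec(),3); dx=np.round(A.inv().apply(b-a),1)
        rv.append(dr.tolist()); xy.append(dx.tolist())
        a=a+A.apply(dx); A=A*R.from_rotvec(dr)
    print(rv);print(xy); print('end',a.round(1))
E
python3 - <<'E'
from plan import *
s=r.get_state(); print(s['tool_pos'],yaw_of(s),s['qpos'])
from scipy.optimize import minimize
c0,p0=(529.3,81),-.085; tgt=np.array([491,238.]);
N=8
def f(x):
    seq=[(x[i],'ba'[i%2]) for i in range(N-1)]+[(-.121,'a')]
    c,_=sim(c0,p0,seq); ps=np.r_[p0,x,-.121]; return ((c-tgt)**2).sum()+20*(np.diff(ps)**2).sum()
o=minimize(f,[.5,-.1]*3+[.5]); print(o.x.round(3),f(o.x),sim(c0,p0,[(x,'ba'[i%2]) for i,x in enumerate(list(o.x)+[-.121])]))
E
```

```text
[528.92565026  79.71156585 181.26104285] -0.07853330730299851 [ 1.27401822e-01  3.47611085e-01  1.86077615e+00 -1.54187008e-04
  9.34996799e-01 -1.36476995e+00]
[0.459 0.028 0.524 0.054 0.518 0.015 0.436] 38.13331583505651 (array([491.08173619, 237.78148141]), -0.121)
```

>>> {"name": "step_arm", "arguments": {"rotation": [[0,0,0],[0,0,0],[0,0,0],[0,0,0],[0,0,0],[0,0,0],[0,0,0],[0,0,0],[0,0,0],[0,0,0]], "xyz": [[0,0.4,33],[0,0.4,33],[0,0.4,33],[0,0,0],[0,0,0],[0,0,0],[0,0,0],[0,0,0],[0,0,0],[0,0,0]], "hand": [100,100,100,100,0,0,0,0,0,0]}}

```text
clock: 3.5
tool_pos: [529.1, 82.3, 83.8]
tcp_rot: [0.0, 0.041, 0.999, 0.0]
ft_force: [0.0, 0.6, -0.1]
finger_gap: 31.3
finger_force: 0.0
```

```bash
python3 - <<'E'
from plan import *
s=r.get_state(); p=yaw_of(s); print(s['tool_pos'],p,s['finger_gap'],s['finger_force'],s['ft_force'],s['torque'])
rows(s,s['tool_pos'][:2],p,0,.46,'b')
E
```

```text
[529.07697978  82.26974547  83.75857703] -0.08272001822197574 31.312718933299852 0.0 [ 0.03430988  0.56287266 -0.09319007] [ 0.05462424 -0.05917891 -0.05694758]
[[-0.0, -0.04, -0.0], [-0.0, -0.04, -0.0], [-0.0, -0.04, -0.0], [-0.016, 0.0, -0.135], [-0.017, -0.0, -0.134], [-0.016, 0.0, -0.135], [-0.016, 0.0, -0.135], [-0.0, 0.04, 0.0], [-0.0, 0.04, 0.0], [-0.0, 0.04, 0.0]]
[[3.4, 0.0, -1.6], [3.4, 0.0, -1.6], [3.3, 0.0, -1.6], [0.3, 4.3, -0.1], [0.3, 4.3, -0.0], [0.3, 4.3, -0.0], [0.3, 4.2, -0.1], [-3.3, 0.0, 1.8], [-3.3, 0.0, 1.7], [-3.3, 0.0, 1.8]]
end [524.8 104.3  83.7]
```

>>> {"name": "step_arm", "arguments": {"rotation": [[0,0,0],[0,0,0],[0,0,0],[0,0,0],[0,0,0]], "xyz": [[0,0,0],[0,0,0],[0,0,0],[0,0,0],[0,0,0]], "hand": [0,0,0,0,0]}}

```text
clock: 4.12
tool_pos: [528.6, 82.1, 83.2]
tcp_rot: [-0.001, 0.041, 0.999, -0.0]
ft_force: [0.1, -0.2, -5.3]
finger_gap: 11.7
finger_force: 30.0
```

```bash
python3 - <<'E'
from plan import *
s=r.get_state(); p=yaw_of(s); print(s['tool_pos'],p,s['finger_gap'],s['finger_force'],s['ft_force'],s['torque'])
rows(s,s['tool_pos'][:2],p,0,.46,'b')
E
```

```text
[528.57395366  82.14447344  83.24974943] -0.08277106991312203 11.680239827411532 29.999317824840546 [ 0.09824792 -0.17864304 -5.28739396] [-0.14205246 -0.03991502 -0.02196   ]
[[0.0, -0.04, 0.0], [0.0, -0.04, 0.0], [0.0, -0.04, 0.0], [-0.016, -0.0, -0.135], [-0.016, -0.0, -0.134], [-0.016, -0.0, -0.135], [-0.016, -0.0, -0.135], [-0.0, 0.04, 0.0], [-0.0, 0.04, 0.0], [-0.0, 0.04, 0.0]]
[[3.4, -0.0, -1.6], [3.3, -0.0, -1.6], [3.4, -0.0, -1.6], [0.3, 4.3, -0.1], [0.3, 4.3, 0.0], [0.3, 4.3, -0.0], [0.3, 4.3, -0.1], [-3.3, -0.0, 1.8], [-3.3, -0.0, 1.7], [-3.3, -0.0, 1.7]]
end [524.3 104.3  83.3]
```

>>> {"name": "step_arm", "arguments": {"rotation": [[0,-0.04,0],[0,-0.04,0],[0,-0.04,0],[0,0,0]], "xyz": [[3.4,0,-1.6],[3.4,0,-1.6],[3.4,0,-1.6],[0,0,0]], "hand": [0,0,0,0]}}

```text
clock: 4.62
tool_pos: [517.1, 83.1, 87.5]
tcp_rot: [0.059, 0.041, 0.997, -0.003]
ft_force: [-0.9, -0.7, -7.3]
finger_gap: 12.0
finger_force: 30.0
```

```bash
python3 - <<'E'
from h import *
snap('side','d2'); s=r.get_state(); print(s['tool_pos'],rot(s['tcp_rot']).as_rotvec(),s['ft_force'],s['torque'])
a=cv2.imread('pics/d2.png')[140:300,190:410]; cv2.imwrite('pics/c4.png',cv2.resize(a,None,fx=3.5,fy=3.5,interpolation=cv2.INTER_CUBIC))
E
```

```text
[517.97188339  83.18367627  87.71127798] [ 0.12481428  3.02112493 -0.00762443] [ 0.23117168 -0.38739742 -7.99396322] [0.08326513 0.15549137 0.03864238]
```

View pics/c4.png

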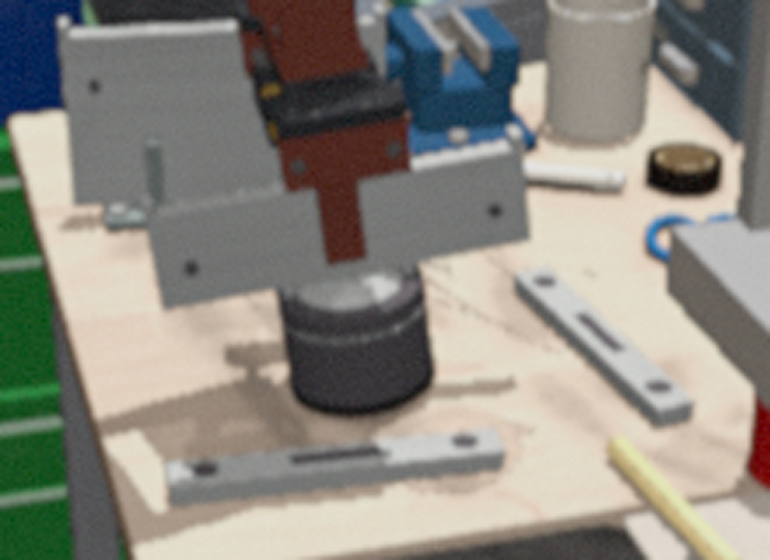

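The stand tilts in the grip as planned: its plate runs from crop (150,210) up to (525,130), and the right rim is off the table. Fz of -8 N is close to its weight, so I add a small downward bias during the swing.

>>> {"name": "step_arm", "arguments": {"rotation": [[-0.016,0,-0.135],[-0.016,0,-0.135],[-0.016,0,-0.135],[-0.016,0,-0.135],[0,0.04,0],[0,0.04,0],[0,0.04,0],[0,0,0]], "xyz": [[0.3,4.3,0.7],[0.3,4.3,0.3],[0.3,4.3,0],[0.3,4.3,0],[-3.3,0,1.7],[-3.3,0,1.7],[-3.3,0,1.7],[0,0,0]], "hand": [0,0,0,0,0,0,0,0]}}

```text
clock: 5.68
tool_pos: [526.9, 104.8, 83.2]
tcp_rot: [0.001, -0.229, 0.974, -0.001]
ft_force: [0.9, 0.2, -1.4]
finger_gap: 11.8
finger_force: 30.0
```

```bash
cat > nxt.py <<'E'
import sys
from plan import *
s=r.get_state(); p=yaw_of(s); print(s['tool_pos'].round(2),'yaw',p.round(4),'tilt',rot(s['tcp_rot']).apply([0,0,1]).round(4),s['finger_gap'],s['ft_force'].round(1),s['torque'].round(2),'q6',s['qpos'][5])
if len(sys.argv)>1: rows(s,s['tool_pos'][:2],p,0,float(sys.argv[1]),sys.argv[2])
E
python3 nxt.py .03 a
```

```text
[526.86 104.8   83.19] yaw 0.4612 tilt [ 2.1e-03 -6.0e-04 -1.0e+00] 11.817729734356291 [ 0.9  0.2 -1.4] [ 0.39 -0.16 -0.02] q6 -1.856246832487208
[[-0.0, 0.04, -0.0], [0.0, 0.04, -0.0], [0.0, 0.04, -0.0], [-0.013, 0.0, 0.107], [-0.012, 0.0, 0.107], [-0.013, 0.0, 0.107], [-0.013, 0.001, 0.107], [0.0, -0.04, 0.0], [0.0, -0.04, 0.0], [0.0, -0.04, 0.0]]
[[-3.4, -0.0, -1.6], [-3.3, -0.0, -1.6], [-3.4, -0.0, -1.6], [-0.2, 3.4, -0.0], [-0.2, 3.4, -0.1], [-0.1, 3.4, -0.0], [-0.2, 3.4, -0.0], [3.3, 0.1, 1.7], [3.3, -0.0, 1.8], [3.3, -0.0, 1.7]]
end [522.5 122.3  83.2]
```

>>> {"name": "step_arm", "arguments": {"rotation": [[0,0.04,0],[0,0.04,0],[0,0.04,0],[-0.013,0,0.108],[-0.013,0,0.108],[-0.013,0,0.108],[-0.013,0,0.108],[0,-0.04,0],[0,-0.04,0],[0,-0.04,0]], "xyz": [[-3.4,0,-1.6],[-3.4,0,-1.6],[-3.4,0,-1.6],[-0.2,3.5,0],[-0.2,3.5,0],[-0.2,3.5,0],[-0.2,3.5,0],[3.3,0,1.7],[3.3,0,1.7],[3.3,0,1.8]], "hand": [0,0,0,0,0,0,0,0,0,0]}}

```text
clock: 6.92
tool_pos: [522.4, 122.5, 83.2]
tcp_rot: [0.003, -0.013, 1.0, 0.0]
ft_force: [1.7, -1.1, 12.0]
finger_gap: 11.9
finger_force: 30.0
```

```bash
python3 nxt.py .52 b
```

```text
[522.44 122.53  83.24] yaw 0.0257 tilt [ 5.5e-03  1.0e-04 -1.0e+00] 11.883030566339217 [ 1.7 -1.1 12. ] [-0.21  0.35  0.01] q6 -1.3865639478303393
[[-0.0, -0.04, 0.0], [0.0, -0.04, 0.0], [0.0, -0.04, 0.0], [-0.015, -0.0, -0.123], [-0.016, -0.0, -0.122], [-0.015, -0.0, -0.123], [-0.016, -0.0, -0.122], [0.0, 0.04, -0.0], [0.0, 0.04, -0.0], [0.0, 0.04, -0.0]]
[[3.4, -0.0, -1.6], [3.3, -0.0, -1.7], [3.4, -0.0, -1.6], [0.2, 3.9, -0.0], [0.2, 3.9, -0.1], [0.3, 3.9, 0.0], [0.2, 3.9, -0.0], [-3.3, 0.0, 1.7], [-3.3, 0.0, 1.8], [-3.3, 0.0, 1.8]]
end [517.  142.3  83.2]
```

>>> {"name": "step_arm", "arguments": {"rotation": [[0,-0.04,0],[0,-0.04,0],[0,-0.04,0],[-0.015,0,-0.123],[-0.016,0,-0.123],[-0.015,0,-0.123],[-0.016,0,-0.123],[0,0.04,0],[0,0.04,0],[0,0.04,0]], "xyz": [[3.4,0,-1.7],[3.4,0,-1.7],[3.4,0,-1.7],[0.2,3.9,0],[0.2,3.9,0],[0.2,3.9,0],[0.2,3.9,0],[-3.3,0,1.7],[-3.3,0,1.7],[-3.3,0,1.7]], "hand": [0,0,0,0,0,0,0,0,0,0]}}

```text
clock: 8.18
tool_pos: [514.8, 141.9, 83.2]
tcp_rot: [-0.001, -0.258, 0.966, 0.001]
ft_force: [-13.2, -4.1, 34.7]
finger_gap: 12.2
finger_force: 30.0
```

```bash
python3 nxt.py .05 a
```

```text
[514.83 141.88  83.2 ] yaw 0.5217 tilt [-2.7e-03  7.0e-04 -1.0e+00] 12.168166563547729 [-13.2  -4.1  34.7] [-0.89  1.8  -0.01] q6 -1.8480817402557506
[[0.0, 0.04, 0.0], [-0.0, 0.04, 0.0], [-0.0, 0.04, 0.0], [-0.014, -0.0, 0.117], [-0.015, -0.0, 0.117], [-0.014, -0.001, 0.117], [-0.014, 0.0, 0.117], [-0.0, -0.04, 0.0], [-0.0, -0.04, 0.0], [-0.0, -0.04, 0.0]]
[[-3.4, 0.0, -1.6], [-3.3, 0.0, -1.6], [-3.4, 0.0, -1.7], [-0.2, 3.7, 0.0], [-0.2, 3.8, 0.0], [-0.2, 3.7, -0.0], [-0.2, 3.7, -0.0], [3.2, 0.1, 1.7], [3.3, -0.1, 1.8], [3.3, 0.0, 1.7]]
end [509.3 160.7  83.2]
```

Force jumped to 35 N, so the stand has shifted in the grip. I open briefly to let it settle flat, then re-grip.

>>> {"name": "step_arm", "arguments": {"rotation": [[0,0,0],[0,0,0],[0,0,0]], "xyz": [[0,0,0],[0,0,0],[0,0,0]], "hand": [30,30,30]}}

```text
clock: 8.55
tool_pos: [515.0, 141.9, 82.9]
tcp_rot: [0.0, -0.258, 0.966, 0.001]
ft_force: [-0.4, -0.3, -0.1]
finger_gap: 25.8
finger_force: 0.0
```

```bash
python3 nxt.py; python3 - <<'E'
from h import *
snap('wrist','w3'); snap('scene','s3'); 
E
```

```text
[515.02 141.93  82.94] yaw 0.5216 tilt [-1.0e-04  1.7e-03 -1.0e+00] 25.763460743845545 [-0.4 -0.3 -0.1] [ 0.12 -0.03 -0.01] q6 -1.8485163731796113
```

View pics/w3.png

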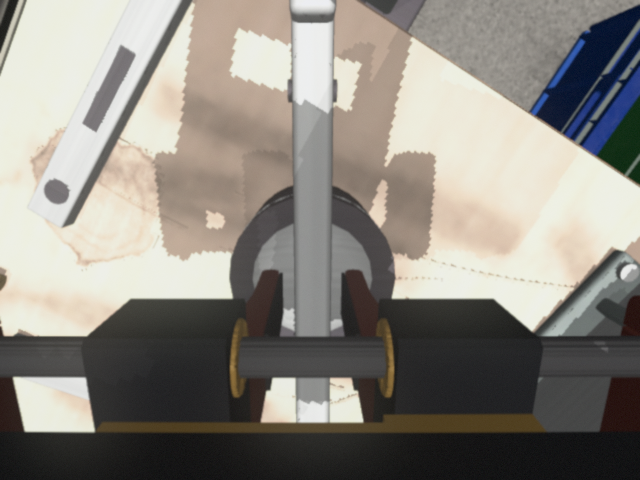

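The stand is flat and its plate lies centred between the fingers at column 313. The lug's inner foot is near (313,20) and the cylinder's edges are at columns 231 and 394.

```bash
python3 - <<'E'
from plan import *
w=load('w3'); s=r.get_state(); p=yaw_of(s); t=s['tool_pos']
e=np.array([np.cos(p),np.sin(p)]);n=np.array([-e[1],e[0]])
for uv,z in(((313,20),130),((313,8),138),((294,100),130),((333,100),130),((297,420),130),((329,420),130),((231,265),64),((394,265),64),((312,185),0)):
    q=at(w,uv,z)[:2]-t[:2]; print(uv,z,q@e,q@n)
E
```

```text
(313, 20) 130 -98.46360098140273 0.5570523904072852
(313, 8) 138 -98.90021372627072 0.5175957194909551
(294, 100) 130 -77.89864304195905 -4.808845916810291
(333, 100) 130 -77.90411909946737 6.254399033661432
(297, 420) 130 28.252870081354757 -4.914676126779217
(329, 420) 130 28.262739103406155 6.327434194965845
(231, 265) 64 -7.560628087478594 -39.681375361421054
(394, 265) 64 -7.549116804193359 41.18079261449633
(312, 185) 0 -40.42704430647513 0.6196092267144999
```

>>> {"name": "step_arm", "arguments": {"rotation": [[0,0,0],[0,0,0],[0,0,0],[0,0,0]], "xyz": [[0,0,0],[0,0,0],[0,0,0],[0,0,0]], "hand": [0,0,0,0]}}

```text
clock: 9.15
tool_pos: [515.0, 142.0, 82.8]
tcp_rot: [-0.0, -0.258, 0.966, 0.001]
ft_force: [-0.4, -0.3, 1.9]
finger_gap: 11.6
finger_force: 30.0
```

```bash
cat > seq.py <<'E'
import sys
from plan import *
from scipy.optimize import minimize
def go(c0,p0,tgt,N,first,pe=-.121):
    o='ab' if first=='a' else 'ba'
    S=lambda x:[(v,o[i%2]) for i,v in enumerate(list(x)+[pe])]
    f=lambda x:((sim(c0,p0,S(x))[0]-tgt)**2).sum()+20*(np.diff(np.r_[p0,x,pe])**2).sum()
    x=minimize(f,[.2]*(N-1)).x; print(x.round(3),sim(c0,p0,S(x)))
    return x
s=r.get_state()
go(s['tool_pos'][:2],yaw_of(s),np.array([491,238.]),int(sys.argv[1]),sys.argv[2])
E
python3 seq.py 5 a; python3 nxt.py .05 a
```

```text
[0.062 0.519 0.023 0.432] (array([491.08382398, 237.78635912]), -0.121)
[514.99 142.05  82.82] yaw 0.5219 tilt [-6.0e-04  1.3e-03 -1.0e+00] 11.64065517538236 [-0.4 -0.3  1.9] [-0.1  -0.1  -0.06] q6 -1.8482063810086642
[[0.0, 0.04, 0.0], [-0.0, 0.04, 0.0], [-0.0, 0.04, 0.0], [-0.014, -0.0, 0.117], [-0.014, -0.0, 0.117], [-0.014, -0.0, 0.118], [-0.015, -0.001, 0.117], [0.0, -0.04, -0.0], [0.0, -0.04, -0.0], [0.0, -0.04, -0.001]]
[[-3.3, 0.0, -1.6], [-3.4, 0.0, -1.6], [-3.3, 0.0, -1.6], [-0.3, 3.7, -0.1], [-0.2, 3.8, 0.0], [-0.2, 3.7, -0.0], [-0.2, 3.8, -0.0], [3.3, -0.0, 1.7], [3.2, -0.0, 1.8], [3.3, -0.1, 1.7]]
end [509.5 160.8  82.8]
```

>>> {"name": "step_arm", "arguments": {"rotation": [[0,0.04,0],[0,0.04,0],[0,0.04,0],[-0.014,0,0.117],[-0.014,0,0.117],[-0.014,0,0.117],[-0.014,0,0.117],[0,-0.04,0],[0,-0.04,0],[0,-0.04,0]], "xyz": [[-3.3,0,-1.6],[-3.4,0,-1.6],[-3.3,0,-1.6],[-0.2,3.7,0],[-0.2,3.7,0],[-0.2,3.7,0],[-0.2,3.7,0],[3.3,0,1.7],[3.3,0,1.7],[3.3,0,1.6]], "hand": [0,0,0,0,0,0,0,0,0,0]}}

```text
clock: 10.4
tool_pos: [510.1, 160.9, 82.9]
tcp_rot: [0.001, -0.025, 1.0, 0.001]
ft_force: [1.1, -1.0, 9.3]
finger_gap: 11.9
finger_force: 30.0
```

```bash
python3 nxt.py .52 b; python3 seq.py 4 b
```

```text
[510.08 160.88  82.88] yaw 0.0504 tilt [ 0.0025  0.0015 -1.    ] 11.934994717677379 [ 1.1 -1.   9.3] [-0.6   0.21  0.04] q6 -1.339236813294587
[[-0.0, -0.04, -0.0], [-0.0, -0.04, -0.0], [-0.0, -0.04, -0.0], [-0.014, 0.0, -0.117], [-0.015, 0.0, -0.116], [-0.014, 0.0, -0.117], [-0.015, 0.001, -0.116], [0.001, 0.04, -0.0], [-0.0, 0.04, -0.0], [-0.0, 0.04, -0.0]]
[[3.3, 0.0, -1.6], [3.4, 0.0, -1.6], [3.3, 0.0, -1.7], [0.2, 3.7, 0.0], [0.3, 3.8, -0.0], [0.2, 3.7, -0.0], [0.2, 3.7, -0.1], [-3.3, -0.0, 1.8], [-3.3, -0.0, 1.8], [-3.2, -0.0, 1.7]]
end [504.6 179.6  82.9]
[0.527 0.05  0.441] (array([491.10427041, 237.79795134]), -0.121)
```

>>> {"name": "step_arm", "arguments": {"rotation": [[0,-0.04,0],[0,-0.04,0],[0,-0.04,0],[-0.014,0,-0.118],[-0.014,0,-0.118],[-0.014,0,-0.118],[-0.014,0,-0.118],[0,0.04,0],[0,0.04,0],[0,0.04,0]], "xyz": [[3.3,0,-1.6],[3.4,0,-1.7],[3.3,0,-1.7],[0.2,3.7,0],[0.2,3.7,0],[0.2,3.7,0],[0.2,3.7,0],[-3.3,0,1.7],[-3.3,0,1.7],[-3.3,0,1.5]], "hand": [0,0,0,0,0,0,0,0,0,0]}}

```text
clock: 11.65
tool_pos: [502.7, 179.0, 82.8]
tcp_rot: [-0.002, -0.26, 0.966, -0.0]
ft_force: [-11.9, -3.3, 34.1]
finger_gap: 11.9
finger_force: 30.0
```

```bash
python3 nxt.py .05 a; python3 seq.py 3 a
```

```text
[502.66 178.98  82.81] yaw 0.5257 tilt [-0.0044 -0.0016 -1.    ] 11.940564143179353 [-11.9  -3.3  34.1] [-0.65  1.54 -0.01] q6 -1.7764223359882458
[[-0.0, 0.04, 0.0], [-0.0, 0.04, 0.0], [-0.0, 0.04, 0.0], [-0.015, -0.0, 0.118], [-0.015, -0.0, 0.118], [-0.014, -0.0, 0.118], [-0.015, -0.0, 0.118], [-0.0, -0.04, 0.0], [-0.0, -0.04, 0.0], [-0.0, -0.04, -0.0]]
[[-3.3, 0.0, -1.6], [-3.4, 0.0, -1.7], [-3.3, 0.0, -1.6], [-0.2, 3.8, -0.0], [-0.3, 3.7, -0.0], [-0.2, 3.8, -0.1], [-0.2, 3.8, 0.0], [3.3, -0.0, 1.8], [3.2, -0.0, 1.7], [3.3, -0.0, 1.8]]
end [497.  198.   82.8]
[-0.009  0.389] (array([491.02729988, 237.77744593]), -0.121)
```

>>> {"name": "step_arm", "arguments": {"rotation": [[0,0,0],[0,0,0],[0,0,0],[0,0,0],[0,0,0],[0,0,0],[0,0,0]], "xyz": [[0,0,0],[0,0,0],[0,0,0],[0,0,0],[0,0,0],[0,0,0],[0,0,0]], "hand": [30,30,30,0,0,0,0]}}

```text
clock: 12.52
tool_pos: [503.9, 179.4, 83.4]
tcp_rot: [-0.0, -0.26, 0.966, 0.0]
ft_force: [-1.2, 0.7, 1.1]
finger_gap: 12.0
finger_force: 30.0
```

```bash
python3 seq.py 3 a; python3 nxt.py -.01 a
```

```text
[0.028 0.425] (array([491.07855175, 237.78924133]), -0.121)
[503.88 179.39  83.39] yaw 0.5257 tilt [-4.e-04  1.e-04 -1.e+00] 11.987338868109623 [-1.2  0.7  1.1] [ 0.1  -0.01 -0.  ] q6 -1.7770128986731692
[[0.0, 0.04, 0.0], [-0.0, 0.04, 0.0], [-0.0, 0.04, 0.0], [-0.016, -0.0, 0.133], [-0.016, -0.0, 0.133], [-0.016, -0.0, 0.133], [-0.016, -0.0, 0.133], [-0.0, -0.04, -0.0], [-0.0, -0.04, -0.0], [-0.0, -0.04, -0.0]]
[[-3.4, 0.0, -1.6], [-3.3, 0.0, -1.6], [-3.4, 0.0, -1.6], [-0.3, 4.2, -0.1], [-0.3, 4.3, -0.0], [-0.2, 4.2, -0.0], [-0.3, 4.2, -0.1], [3.3, 0.0, 1.8], [3.3, 0.0, 1.7], [3.3, 0.0, 1.8]]
end [498.2 200.8  83.4]
```

Step 6: pivot on a, to yaw about 0.03.

>>> {"name": "step_arm", "arguments": {"rotation": [[0,0.04,0],[0,0.04,0],[0,0.04,0],[-0.015,0,0.124],[-0.015,0,0.124],[-0.015,0,0.124],[-0.015,0,0.124],[0,-0.04,0],[0,-0.04,0],[0,-0.04,0]], "xyz": [[-3.4,0,-1.6],[-3.3,0,-1.6],[-3.4,0,-1.6],[-0.3,4,0],[-0.2,4,0],[-0.2,4,0],[-0.3,4,0],[3.3,0,1.7],[3.3,0,1.7],[3.3,0,1.6]], "hand": [0,0,0,0,0,0,0,0,0,0]}}

```text
clock: 13.78
tool_pos: [499.1, 199.7, 83.5]
tcp_rot: [0.001, -0.013, 1.0, 0.0]
ft_force: [2.1, -1.8, 10.5]
finger_gap: 11.9
finger_force: 30.0
```

>>> {"name": "step_arm", "arguments": {"rotation": [[0,0,0],[0,0,0],[0,0,0],[0,0,0],[0,0,0],[0,0,0],[0,0,0]], "xyz": [[0,0,0],[0,0,0],[0,0,0],[0,0,0],[0,0,0],[0,0,0],[0,0,0]], "hand": [30,30,30,0,0,0,0]}}

```text
clock: 14.65
tool_pos: [498.4, 199.6, 83.4]
tcp_rot: [-0.0, -0.013, 1.0, 0.0]
ft_force: [0.9, 0.2, -1.9]
finger_gap: 11.6
finger_force: 30.0
```

```bash
python3 seq.py 2 b; python3 nxt.py .42 b; python3 - <<'E'
from h import *
snap('wrist','w5')
E
```

```text
[0.421] (array([491.37632694, 237.92404983]), -0.121)
[498.4  199.6   83.39] yaw 0.0261 tilt [-1.e-04  3.e-04 -1.e+00] 11.615305095773708 [ 0.9  0.2 -1.9] [ 0.02 -0.16 -0.04] q6 -1.2386960228532837
[[0.0, -0.04, -0.0], [-0.0, -0.04, -0.0], [-0.0, -0.04, -0.0], [-0.012, 0.0, -0.098], [-0.012, 0.0, -0.098], [-0.011, 0.0, -0.097], [-0.012, 0.0, -0.098], [-0.0, 0.04, -0.0], [-0.0, 0.04, -0.0], [-0.0, 0.04, -0.0]]
[[3.4, 0.0, -1.6], [3.3, 0.0, -1.6], [3.4, 0.0, -1.6], [0.2, 3.1, -0.1], [0.1, 3.1, 0.0], [0.2, 3.2, 0.0], [0.1, 3.1, -0.0], [-3.3, -0.0, 1.7], [-3.3, -0.0, 1.8], [-3.3, -0.0, 1.7]]
end [494.8 215.7  83.4]
```

View pics/w5.png

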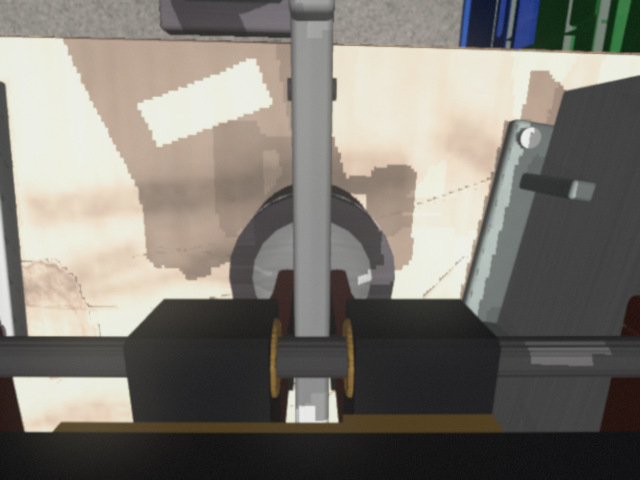

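The stand is flat. The rest foot's near corner is at about (511,122), with its top front edge running to about (467,300). The stand's plate is centred on column 313 and its lug foot is at (313,18).

```bash
python3 - <<'E'
from plan import *
w=load('w5'); s=r.get_state(); p=yaw_of(s); t=s['tool_pos']
print('stand',[at(w,q,130)[:2].round(1) for q in((293,80),(333,80),(297,420),(329,420),(313,18))])
A=at(w,(511,122),10)[:2];B=at(w,(467,300),10)[:2]; d=B-A; print(A,B,np.arctan2(d[1],d[0]))
for y in(-.121,-.13,np.arctan2(d[1],d[0])):
    c,sn=np.cos(y),np.sin(y); o=A-np.array([c*-85+sn*30, sn*-85-c*30]); print(y,o,'spot',o+100*np.array([sn,-c]))
w=load('w1');a=lambda u,v:(180+u/3,v/3)
E
```

```text
stand [array([415.1, 192.3]), array([414.8, 203.5]), array([527. , 195.3]), array([526.7, 206.6]), array([399.2, 197.5])]
[416.43590755 315.56209133] [529.73524172 303.45465367] -0.10645838055003756
-0.121 [504.43557254 335.08282289] spot [492.36507695 235.81398017]
-0.13 [504.60769279 334.29004601] spot [491.64427853 235.13385664]
-0.10645838055003756 [504.14241551 336.36037156] spot [493.51667496 236.92650591]
```

>>> {"name": "step_arm", "arguments": {"rotation": [[0,-0.04,0],[0,-0.04,0],[0,-0.04,0],[-0.011,0,-0.095],[-0.012,0,-0.095],[-0.011,0,-0.095],[-0.012,0,-0.095],[0,0.04,0],[0,0.04,0],[0,0.04,0]], "xyz": [[3.4,0,-1.6],[3.3,0,-1.6],[3.4,0,-1.6],[0.1,3,0],[0.2,3,0],[0.1,3,0],[0.2,3,0],[-3.3,0,1.7],[-3.3,0,1.7],[-3.3,0,1.6]], "hand": [0,0,0,0,0,0,0,0,0,0]}}

```text
clock: 15.95
tool_pos: [493.8, 214.7, 83.4]
tcp_rot: [-0.002, -0.203, 0.979, -0.0]
ft_force: [-11.0, -5.6, 34.7]
finger_gap: 11.8
finger_force: 30.0
```

>>> {"name": "step_arm", "arguments": {"rotation": [[0,0,0],[0,0,0],[0,0,0],[0,0,0],[0,0,0],[0,0,0],[0,0,0]], "xyz": [[0,0,0],[0,0,0],[0,0,0],[0,0,0],[0,0,0],[0,0,0],[0,0,0]], "hand": [30,30,30,0,0,0,0]}}

```text
clock: 16.82
tool_pos: [494.7, 215.1, 83.6]
tcp_rot: [-0.0, -0.203, 0.979, 0.0]
ft_force: [-1.9, -0.0, 1.5]
finger_gap: 12.0
finger_force: 30.0
```

```bash
python3 nxt.py -.118 a
```

```text
[494.72 215.06  83.62] yaw 0.4089 tilt [-5.e-04  4.e-04 -1.e+00] 11.984822123412037 [-1.9 -0.   1.5] [0.07 0.05 0.02] q6 -1.592671846831399
[[0.0, 0.04, 0.0], [-0.0, 0.04, 0.0], [-0.0, 0.04, 0.0], [-0.016, -0.0, 0.131], [-0.016, -0.0, 0.131], [-0.015, -0.0, 0.13], [-0.016, -0.0, 0.131], [-0.0, -0.04, 0.0], [-0.0, -0.04, 0.0], [-0.0, -0.04, 0.0]]
[[-3.4, 0.0, -1.6], [-3.4, 0.0, -1.6], [-3.3, 0.0, -1.6], [-0.3, 4.2, -0.1], [-0.3, 4.1, -0.0], [-0.2, 4.2, -0.0], [-0.3, 4.2, -0.1], [3.3, -0.0, 1.8], [3.3, -0.0, 1.7], [3.3, -0.0, 1.8]]
end [491.6 236.7  83.6]
```

>>> {"name": "step_arm", "arguments": {"rotation": [[0,0.04,0],[0,0.04,0],[0,0.04,0],[-0.016,0,0.131],[-0.016,0,0.131],[-0.015,0,0.131],[-0.016,0,0.131],[0,-0.04,0],[0,-0.04,0],[0,-0.04,0]], "xyz": [[-3.4,0,-1.6],[-3.4,0,-1.6],[-3.3,0,-1.6],[-0.3,4.2,0],[-0.3,4.2,0],[-0.2,4.2,0],[-0.3,4.2,0],[3.3,0,1.7],[3.3,0,1.7],[3.3,0,1.6]], "hand": [0,0,0,0,0,0,0,0,0,0]}}

```text
clock: 18.08
tool_pos: [492.5, 236.9, 83.7]
tcp_rot: [0.001, 0.059, 0.998, 0.0]
ft_force: [3.6, -2.8, 12.5]
finger_gap: 11.8
finger_force: 30.0
```

>>> {"name": "step_arm", "arguments": {"rotation": [[0,0,0],[0,0,0],[0,0,0]], "xyz": [[0,0,0],[0,0,0],[0,0,0]], "hand": [30,30,30]}}

```text
clock: 18.45
tool_pos: [492.0, 236.8, 83.6]
tcp_rot: [-0.0, 0.06, 0.998, 0.0]
ft_force: [0.2, -0.1, 1.2]
finger_gap: 25.9
finger_force: 0.0
```

```bash
python3 nxt.py; python3 - <<'E'
from h import *
snap('wrist','w6')
E
```

```text
[492.01 236.82  83.65] yaw -0.1191 tilt [-7.e-04  3.e-04 -1.e+00] 25.909809284729366 [ 0.2 -0.1  1.2] [ 0.09 -0.06  0.02] q6 -1.0258339826108045
```

View pics/w6.png

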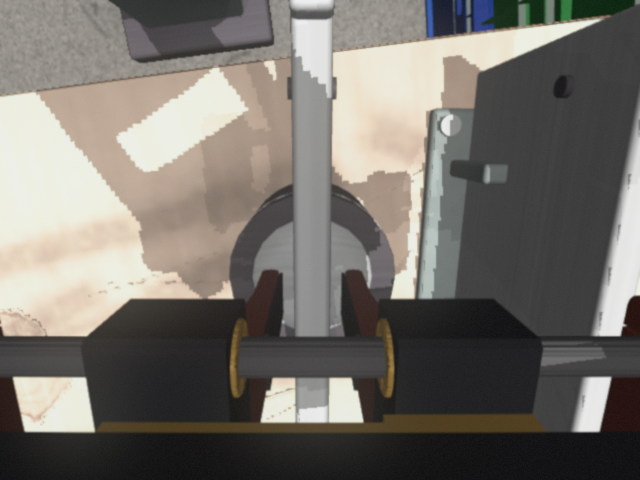

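The stand is flat at the spot, with its plate on columns 294–333. The rest foot's corner is at (430,109) and its front edge runs to (417,297). The rest plate's near top edge goes from about (638,150) to (583,425).

```bash
python3 - <<'E'
from plan import *
w=load('w6'); s=r.get_state(); T=rot(s['tcp_rot']); t=s['tool_pos']
def loc(uv,z):
    q=at(w,uv,z)-t; p=yaw_of(s); e=np.array([np.cos(p),np.sin(p)]); return np.array([q[:2]@e,q[:2]@[-e[1],e[0]]]).round(2)
print('stand',[loc(q,130) for q in((294,100),(297,420),(333,100),(329,420),(313,18))])
print('rest top near',[loc(q,130) for q in((638,150),(583,425))])
print('foot',[loc(q,10) for q in((430,109),(430,120),(417,297))])
g=cv2.imread('pics/w6.png',0).astype(int)
for row in (170,200,230,260): print(row,g[row,600:640].tolist())
for row in (140,200,260): print(row,g[row,405:445].tolist())
for row in (60,150,230): print(row,g[row,286:342].tolist())
E
```

```text
stand [array([-78.06,  -4.92]), array([28.74, -5.02]), array([-78.07,   6.22]), array([28.74,  6.29]), array([-99.28,   0.49])]
rest top near [array([-64.35,  96.82]), array([31.17, 96.97])]
foot [array([-86.1 ,  69.57]), array([-79.92,  70.02]), array([31.99, 69.76])]
170 [61, 61, 61, 60, 60, 61, 61, 62, 64, 64, 62, 63, 62, 59, 61, 61, 60, 60, 60, 61, 60, 61, 64, 79, 96, 115, 133, 150, 165, 175, 186, 194, 203, 212, 218, 218, 218, 220, 218, 219]
200 [62, 63, 62, 63, 63, 62, 63, 62, 63, 61, 60, 62, 61, 60, 59, 59, 62, 78, 95, 114, 132, 154, 175, 189, 199, 210, 219, 224, 228, 228, 229, 229, 229, 228, 228, 229, 230, 228, 230, 230]
230 [62, 62, 61, 62, 61, 64, 60, 61, 59, 58, 66, 78, 96, 115, 134, 151, 164, 166, 151, 175, 205, 223, 228, 230, 230, 229, 229, 228, 228, 229, 230, 230, 230, 231, 231, 232, 232, 233, 234, 232]
260 [62, 61, 59, 62, 64, 79, 95, 115, 134, 151, 167, 179, 196, 211, 220, 225, 228, 229, 228, 228, 229, 229, 228, 228, 229, 229, 229, 230, 230, 232, 232, 233, 232, 232, 231, 231, 230, 229, 229, 229]
140 [206, 205, 206, 204, 205, 203, 202, 201, 201, 201, 200, 200, 199, 198,
[... 686 characters left out ...]
 226, 225, 225, 226, 225, 226, 226, 226, 226, 226, 224, 219, 210, 200, 186, 164, 159, 211, 226, 227, 227, 228, 229, 228, 228, 230]
150 [146, 147, 147, 146, 145, 137, 113, 113, 121, 130, 137, 145, 150, 150, 151, 152, 152, 150, 151, 151, 150, 152, 152, 151, 148, 149, 148, 148, 147, 147, 146, 146, 145, 146, 145, 146, 147, 147, 146, 145, 140, 134, 129, 125, 115, 139, 204, 224, 226, 226, 228, 227, 226, 227, 227, 228]
230 [134, 135, 135, 135, 137, 136, 129, 110, 108, 121, 129, 138, 142, 149, 149, 147, 149, 148, 148, 149, 148, 149, 148, 147, 144, 144, 144, 142, 142, 143, 142, 141, 140, 140, 141, 143, 142, 141, 142, 138, 129, 125, 117, 108, 103, 124, 134, 134, 133, 134, 133, 133, 132, 133, 133, 132]
```

```bash
python3 - <<'E'
from plan import *
w=load('w6'); s=r.get_state(); t=s['tool_pos']
def loc(uv,z):
    q=at(w,uv,z)-t; p=yaw_of(s); e=np.array([np.cos(p),np.sin(p)]); return np.array([q[:2]@e,q[:2]@[-e[1],e[0]]]).round(2)
print([loc(q,130) for q in((622.5,170),(616.5,200),(610.5,230),(604.5,260))])
print([loc(q,130) for q in((290.5,60),(291.5,150),(292.5,230),(332.5,60),(331.5,150),(330.5,230))])
g=cv2.imread('pics/w6.png',0).astype(int)
print(g[100:125,450].tolist(),g[100:125,437].tolist())
E
```

```text
[array([-58.49,  93.3 ]), array([-49.46,  93.21]), array([-40.07,  93.12]), array([-30.33,  93.05])]
[array([-88.65,  -5.79]), array([-64.13,  -5.8 ]), array([-40.02,  -5.79]), array([-88.65,   5.94]), array([-64.13,   5.97]), array([-40.02,   5.97])]
[153, 152, 152, 153, 152, 151, 150, 140, 116, 103, 104, 113, 125, 143, 183, 223, 229, 230, 228, 215, 179, 165, 164, 164, 164] [230, 231, 230, 230, 230, 230, 227, 214, 168, 139, 146, 158, 167, 171, 169, 169, 170, 172, 174, 173, 163, 137, 129, 130, 128]
```

Measured in the tool frame: spacing 99.2 mm, parallel within about 0.01 rad, ends level within 1 mm. The stand is placed after 8 steps, so I retreat and go over the bar in front (B).

>>> {"name": "step_arm", "arguments": {"rotation": [[0,0,0],[0,0,0],[0,0,0],[0,0,0],[0,0,0],[0,0,0],[0,0,0],[0,0,-0.06],[0,0,0],[0,0,0]], "xyz": [[0,0,-30],[0,0,-45],[0,0,-35],[-5.4,-48,0],[-5.4,-48,0],[-5.4,-48,0],[-5.4,-48,0],[-5.4,-48,0],[0,0,0],[0,0,0]], "hand": [40,60,100,100,100,100,100,100,100,100]}}

```text
clock: 19.75
tool_pos: [490.1, -4.6, 193.6]
tcp_rot: [-0.0, 0.03, 1.0, 0.0]
ft_force: [-0.2, -0.3, -1.3]
finger_gap: 87.6
finger_force: 0.0
```

```bash
python3 - <<'E'
from plan import *
w=snap('wrist','w7'); snap('scene','s7'); snap('side','d7'); s=r.get_state(); print(s['tool_pos'],yaw_of(s))
# triangulate platform corner
S=load('scene0');D=load('side0')
a,b=np.array(S['position']),np.array(D['position']);u,v=ray(S,(436,250)),ray(D,(383,210))
t=np.linalg.lstsq(np.c_[u,-v],b-a,rcond=None)[0]; print('corner',a+t[0]*u,b+t[1]*v)
g=np.hstack([cv2.imread('pics/w7.png')[0:300,60:560]]); cv2.imwrite('pics/c7.png',np.vstack([cv2.resize(g,None,fx=.9,fy=.9),cv2.imread('pics/s7.png')[150:420,180:630]]))
E
```

```text
[490.06447897  -3.6546959  193.55615504] -0.05768804744356254
corner [ 597.35863218 -174.55098273  197.6071264 ] [ 602.76465564 -172.68729666  205.54510401]
```

View pics/c7.png

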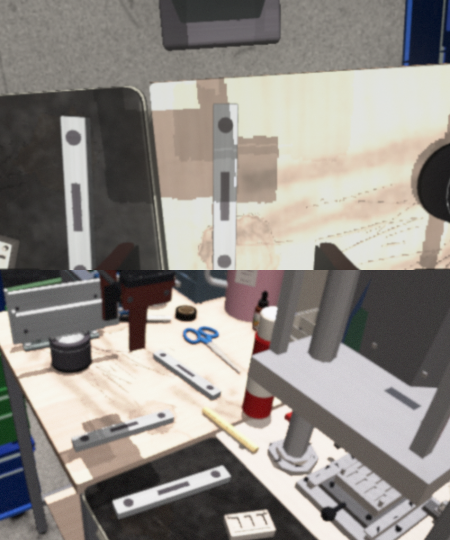

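Bar B's ends start at wrist pixel (297–324,114), with its slot at (310,217) and holes at (311,139) and (309,291). Bar C's end is at (127–156,130), slot (145,230), holes (141,152) and (149,300). In the scene view bar A is unmoved, and the platform corner is at about (600,-173,200).

```bash
python3 - <<'E'
from plan import *
w=load('w7'); f=lambda x,y:(x/.9+60,y/.9)
s=r.get_state(); print(s['tool_pos'])
for n,z,h in(('B',14,[(226,125),(224,262),(225,195)]),('C',14,[(73,137),(80,270),(76,207)]),('C',17,[(73,137),(80,270),(76,207)])):
    p=[at(w,f(*q),z)[:2] for q in h]; d=p[1]-p[0]; print(n,z,'mid',(p[0]+p[1])/2,'slot',p[2],'yaw',np.arctan2(d[1],d[0]),np.hypot(*d))
for n,q in(('Bend',(225.5,103)),('Cend',(73,117))): print(n,at(w,f(*q),14))
S=load('s7');
for o in((253.7,413.7),):pass
E
```

```text
[490.06447897  -3.6546959  193.55615504]
B 14 mid [489.70987323  -5.99150644] slot [487.85813957  -5.82854853] yaw -0.07550181201161864 140.54600021484077
C 14 mid [ 490.77432616 -157.61384873] slot [ 491.09610302 -158.29678539] yaw -0.11328909162458181 138.81230654169246
C 17 mid [ 490.19166727 -156.23241936] slot [ 490.51061385 -156.90934907] yaw -0.11328909162458192 137.59134511617063
Bend [3.99432994e+02 5.61344097e-02 1.40000000e+01]
Cend [ 403.24344244 -146.67431382   14.        ]
```

>>> {"name": "step_arm", "arguments": {"rotation": [[0,0,0.015],[0,0,0],[0,0,0],[0,0,0],[0,0,0],[0,0,0],[0,0,0]], "xyz": [[0.5,-2,50],[0,0,50],[0,0,50],[0,0,35],[0,0,4],[0,0,0],[0,0,0]], "hand": [60,50,50,50,50,50,50]}}

```text
clock: 20.78
tool_pos: [490.6, -6.4, 6.1]
tcp_rot: [0.001, 0.037, 0.999, 0.0]
ft_force: [0.1, 0.5, 0.3]
finger_gap: 43.6
finger_force: 0.0
```

>>> {"name": "step_arm", "arguments": {"rotation": [[0,0,0],[0,0,0],[0,0,0],[0,0,0],[0,0,0],[0,0,0]], "xyz": [[0,0,0],[0,0,0],[0,0,0],[0,0,0],[0,0,0],[0,0,0]], "hand": [0,0,0,0,0,0]}}

```text
clock: 21.52
tool_pos: [489.7, -6.7, 5.2]
tcp_rot: [0.0, 0.037, 0.999, 0.0]
ft_force: [-1.1, -0.1, 7.7]
finger_gap: 24.0
finger_force: 30.0
```

>>> {"name": "step_arm", "arguments": {"rotation": [[0,0,0],[0,0,0],[0,0,0],[0,0,0.18],[0,0,0.18],[0,0,0.18],[0,0,0.18],[0,0,0.18],[0,0,0.18],[0,0,0.18]], "xyz": [[0,0,-30],[0,0,-50],[0,0,-50],[0,0,-45],[0,0,0],[0,0,0],[0,0,0],[0,0,0],[0,0,0],[0,0,0]], "hand": [0,0,0,0,0,0,0,0,0,0]}}

```text
clock: 22.78
tool_pos: [488.9, -6.7, 179.3]
tcp_rot: [-0.001, 0.621, 0.784, -0.0]
ft_force: [-0.5, -0.4, -1.9]
finger_gap: 23.5
finger_force: 30.0
```

>>> {"name": "step_arm", "arguments": {"rotation": [[0,0,0.18],[0,0,0.18],[0,0,0],[0,0,0],[0,0,0],[0,0,0],[0,0,0],[0,0,0],[0,0,0],[0,0,0]], "xyz": [[0,0,0],[0,0,0],[48,-12.6,0],[48,-12.6,0],[48,-12.6,0],[48,-12.6,0],[48,-12.6,0],[48,-12.6,0],[0,0,0],[0,0,0]], "hand": [0,0,0,0,0,0,0,0,0,0]}}

```text
clock: 24.02
tool_pos: [449.2, 287.8, 179.2]
tcp_rot: [-0.0, 0.749, 0.663, -0.001]
ft_force: [-0.2, -0.6, -2.3]
finger_gap: 23.5
finger_force: 30.0
```

```bash
cat > pl.py <<'E'
import sys
from plan import *
s=r.get_state(); v=rot(s['tcp_rot']).apply([1,0,0]); print(s['tool_pos'].round(1),'toolx yaw',np.arctan2(v[1],v[0]).round(4),s['finger_gap'],s['ft_force'].round(1),s['qpos'].round(2),s['clock'])
if len(sys.argv)>1:
    t=np.array([float(a) for a in sys.argv[1:4]]); print('shift',rot(s['tcp_rot']).inv().apply(t-s['tool_pos']).round(1),'rotz',(-(float(sys.argv[4])-np.arctan2(v[1],v[0]))).round(3))
E
python3 pl.py 449.2 292.4 135.5 1.449; python3 - <<'E'
from h import *
snap('wrist','w8')
E
```

```text
[449.2 287.8 179.2] toolx yaw 1.4484 23.45702160830304 [-0.2 -0.6 -2.3] [0.55 0.35 1.87 0.   0.93 0.67] 24.025
shift [ 4.6 -0.5 43.7] rotz -0.001
```

>>> {"name": "step_arm", "arguments": {"rotation": [[0,0,0],[0,0,0],[0,0,0],[0,0,0],[0,0,0]], "xyz": [[4.6,-0.5,10],[0,0,20],[0,0,9],[0,0,3.5],[0,0,0]], "hand": [0,0,0,0,0]}}

```text
clock: 24.7
tool_pos: [450.0, 292.9, 137.2]
tcp_rot: [-0.0, 0.749, 0.662, -0.0]
ft_force: [0.7, 0.1, -1.7]
finger_gap: 23.8
finger_force: 30.0
```

```bash
python3 pl.py 449.2 292.4 135.5 1.449
```

```text
[450.  292.9 137.2] toolx yaw 1.4473 23.835954072579685 [ 0.7  0.1 -1.7] [0.55 0.41 1.89 0.   0.84 0.68] 24.7
shift [-0.6 -0.7  1.7] rotz -0.002
```

>>> {"name": "step_arm", "arguments": {"rotation": [[0,0,0],[0,0,0],[0,0,0]], "xyz": [[0,0,1],[0,0,1],[0,0,0]], "hand": [0,0,0]}}

```text
clock: 25.08
tool_pos: [449.8, 293.2, 135.4]
tcp_rot: [-0.0, 0.749, 0.662, 0.0]
ft_force: [0.1, -0.4, -1.8]
finger_gap: 23.8
finger_force: 30.0
```

>>> {"name": "step_arm", "arguments": {"rotation": [[0,0,0],[0,0,0],[0,0,0],[0,0,0],[0,0,0]], "xyz": [[0,0,0],[0,0,0],[0,0,-15],[0,0,-30],[0,0,-20]], "hand": [36,36,36,36,36]}}

```text
clock: 25.7
tool_pos: [450.4, 293.4, 202.4]
tcp_rot: [-0.0, 0.749, 0.662, 0.001]
ft_force: [0.2, -0.2, -0.3]
finger_gap: 31.5
finger_force: 0.0
```

```bash
python3 pl.py 490.5 -158 60 3.028; python3 - <<'E'
from h import *
snap('wrist','w9'); snap('scene','s9')
a,b=cv2.imread('pics/s7.png',0).astype(int),cv2.imread('pics/s9.png',0).astype(int)
for n,(y0,y1,x0,x1) in {'A':(230,280,335,405),'C':(340,400,290,415)}.items(): print(n,np.abs(a-b)[y0:y1,x0:x1].mean(),(np.abs(a-b)[y0:y1,x0:x1]>40).mean())
E
```

```text
[450.4 293.4 202.4] toolx yaw 1.4477 31.51624290842968 [ 0.2 -0.2 -0.3] [0.56 0.32 1.84 0.   0.98 0.68] 25.7
shift [-443.3   95.1  141.9] rotz -1.58
A 1.476 0.0
C 7.129733333333333 0.026933333333333333
```

```bash
python3 - <<'E'
from h import *
g=cv2.imread('pics/w9.png')[0:300,60:640]; cv2.imwrite('pics/c9.png',np.vstack([g[:, :500],cv2.imread('pics/s9.png')[130:430,170:670][:,:470].copy() if 0 else cv2.copyMakeBorder(cv2.imread('pics/s9.png')[130:430,170:640],0,0,0,30,cv2.BORDER_CONSTANT)]))
E
```

```text
(no output)
```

View pics/c9.png

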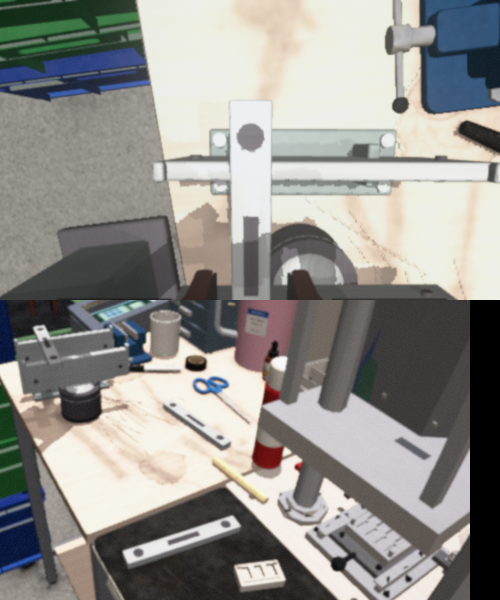

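Bar B lies square over both plates (crop columns 229–271, top row 101) and clear of the rest's left lug at (158,170). In the scene view A and C appear to be in place.

```bash
python3 - <<'E'
from plan import *
w=load('w9')
L=at(w,(60+154,162),138)[:2]; Rr=at(w,(60+499,165),138)[:2]; print('rest ends',L,Rr,(L+Rr)/2,np.hypot(*(Rr-L)),np.arctan2(*(Rr-L)[::-1]))
print('bar end',at(w,(60+250,101),144),'bar edges',at(w,(60+229,200),144),at(w,(60+271,200),144))
for q in((60+300,160),(60+300,181)): print(at(w,q,130))
a,b=cv2.imread('pics/s7.png',0),cv2.imread('pics/s9.png',0)
for n,(y0,y1,x0,x1) in {'A':(230,280,335,405),'C':(340,400,290,415)}.items():
    m=cv2.matchTemplate(b[y0-25:y1+25,x0-25:x1+25],a[y0:y1,x0:x1],cv2.TM_CCOEFF_NORMED); print(n,cv2.minMaxLoc(m))
E
```

```text
rest ends [400.4875304  355.60855558] [600.43497731 329.35309202] [500.46125386 342.4808238 ] 201.66390577561273 -0.1305648077159289
bar end [460.040475   381.46897728 144.        ] bar edges [441.24361761 329.01846681 144.        ] [465.41473489 326.03374438 144.        ]
[485.88576464 345.88683858 130.        ]
[484.72297648 333.38078774 130.        ]
A (-0.3440074026584625, 0.999418318271637, (29, 2), (25, 25))
C (-0.5155578851699829, 0.9788311123847961, (0, 8), (25, 25))
```

>>> {"name": "step_arm", "arguments": {"rotation": [[0,0,-0.176],[0,0,-0.176],[0,0,-0.176],[0,0,-0.176],[0,0,-0.176],[0,0,-0.176],[0,0,-0.176],[0,0,-0.176],[0,0,-0.176],[0,0,0]], "xyz": [[0,0,0],[0,0,0],[0,0,0],[0,0,0],[0,0,0],[0,0,0],[0,0,0],[0,0,0],[0,0,0],[-10,-49,0]], "hand": [60,60,60,60,60,60,60,60,60,60]}}

```text
clock: 27.05
tool_pos: [454.6, 244.5, 199.9]
tcp_rot: [0.0, 0.052, 0.999, 0.0]
ft_force: [0.7, -1.0, 0.8]
finger_gap: 52.8
finger_force: 0.0
```

>>> {"name": "step_arm", "arguments": {"rotation": [[0,0,0],[0,0,0],[0,0,0],[0,0,0],[0,0,0],[0,0,0],[0,0,0],[0,0,0],[0,0,0],[0,0,0]], "xyz": [[-10,-49,0],[-10,-49,0],[-10,-49,0],[-10,-49,0],[-10,-49,0],[-10,-50,0],[-10,-50,0],[-10,-50,0],[0,0,0],[0,0,0]], "hand": [60,60,60,60,60,60,60,60,60,60]}}

```text
clock: 28.3
tool_pos: [490.0, -157.7, 199.6]
tcp_rot: [-0.001, 0.055, 0.998, 0.0]
ft_force: [-0.1, 0.3, -0.1]
finger_gap: 52.9
finger_force: 0.0
```

```bash
python3 pl.py 490.5 -158 8 3.028; python3 - <<'E'
from plan import *
w=snap('wrist','w10'); s=r.get_state(); t=s['tool_pos']; p=yaw_of(s); e=np.array([np.cos(p),np.sin(p)]);n=np.array([-e[1],e[0]])
g=cv2.cvtColor(w['pixels'],cv2.COLOR_RGB2GRAY)
for y in(-60,-40,-20): # lateral scan lines across the bar in local frame, z=15
    ys=np.arange(-40,41,2); v=[]
    for l in ys:
        u=proj(w,[*(t[:2]+y*e+l*n),15]); v.append(int(g[int(round(u[1])),int(round(u[0]))]))
    print(y,v)
xs=np.arange(-110,-70,2); print([int(g[int(round(u[1])),int(round(u[0]))]) for u in [proj(w,[*(t[:2]+x*e),15]) for x in xs] if u[1]>=0], len(xs))
E
```

```text
[ 490.  -157.7  199.6] toolx yaw 3.0309 52.88487708093878 [-0.1  0.3 -0.1] [-0.33  0.29  1.89  0.    0.96 -1.8 ] 28.3
shift [ -0.8  -0.3 191.6] rotz 0.003
-60 [33, 36, 36, 35, 35, 34, 34, 33, 37, 34, 35, 36, 38, 38, 72, 144, 144, 144, 144, 142, 142, 148, 146, 143, 166, 227, 76, 62, 65, 66, 66, 64, 63, 62, 60, 62, 58, 62, 67, 63, 65]
-40 [35, 36, 34, 36, 38, 41, 42, 43, 43, 38, 38, 39, 34, 36, 114, 143, 143, 144, 145, 146, 145, 160, 160, 158, 161, 159, 87, 48, 51, 62, 48, 48, 50, 48, 49, 48, 52, 54, 53, 54, 56]
-20 [38, 39, 38, 40, 41, 44, 42, 42, 41, 43, 41, 42, 41, 47, 130, 161, 158, 159, 80, 73, 72, 71, 105, 156, 159, 152, 78, 50, 53, 64, 52, 53, 49, 48, 49, 49, 53, 53, 52, 55, 56]
[41, 43, 42, 42, 43, 41, 42, 41, 40, 40, 40, 79, 146, 147, 146, 146, 148, 118, 67, 68] 20
```

>>> {"name": "step_arm", "arguments": {"rotation": [[0,0,0],[0,0,0],[0,0,0],[0,0,0],[0,0,0],[0,0,0],[0,0,0]], "xyz": [[-1.7,0,50],[0,0,50],[0,0,50],[0,0,36],[0,0,5],[0,0,0],[0,0,0]], "hand": [50,50,50,50,50,50,50]}}

```text
clock: 29.22
tool_pos: [493.4, -158.3, 10.6]
tcp_rot: [0.001, 0.055, 0.999, -0.0]
ft_force: [0.8, 0.0, -0.2]
finger_gap: 43.8
finger_force: 0.0
```

>>> {"name": "step_arm", "arguments": {"rotation": [[0,0,0],[0,0,0],[0,0,0],[0,0,0],[0,0,0],[0,0,0]], "xyz": [[0,0,0],[0,0,0],[0,0,0],[0,0,0],[0,0,0],[0,0,0]], "hand": [0,0,0,0,0,0]}}

```text
clock: 29.98
tool_pos: [492.6, -158.5, 9.7]
tcp_rot: [0.0, 0.055, 0.998, -0.0]
ft_force: [-1.0, 1.0, 6.7]
finger_gap: 23.5
finger_force: 30.0
```

>>> {"name": "step_arm", "arguments": {"rotation": [[0,0,0],[0,0,0],[0,0,0],[0,0,0],[0,0,0],[0,0,0],[0,0,0],[0,0,0.176],[0,0,0.176],[0,0,0.176]], "xyz": [[0,0,-30],[0,0,-50],[0,0,-50],[0,50,-15],[0,50,-15],[0,50,-15],[0,50,0],[0,0,0],[0,0,0],[0,0,0]], "hand": [0,0,0,0,0,0,0,0,0,0]}}

```text
clock: 31.22
tool_pos: [513.6, 40.7, 183.7]
tcp_rot: [-0.001, 0.316, 0.949, -0.0]
ft_force: [-0.2, -0.5, -1.8]
finger_gap: 23.7
finger_force: 30.0
```

>>> {"name": "step_arm", "arguments": {"rotation": [[0,0,0.176],[0,0,0.176],[0,0,0.176],[0,0,0.176],[0,0,0.176],[0,0,0.176],[0,0,0],[0,0,0]], "xyz": [[0,0,0],[0,0,0],[0,0,0],[0,0,0],[0,0,0],[0,0,0],[0,0,0],[0,0,0]], "hand": [0,0,0,0,0,0,0,0]}}

```text
clock: 32.22
tool_pos: [513.9, 40.4, 183.9]
tcp_rot: [-0.0, 0.748, 0.664, -0.0]
ft_force: [0.2, -0.1, -2.6]
finger_gap: 23.6
finger_force: 30.0
```

```bash
python3 pl.py 496.8 286.6 180 1.448; python3 - <<'E'
from plan import *
w=snap('wrist','w11'); s=r.get_state(); t=s['tool_pos']; T=rot(s['tcp_rot'])
g=cv2.cvtColor(w['pixels'],cv2.COLOR_RGB2GRAY)
# along the bar (tool x), top of bar ~ 5..9 above tcp
us=[proj(w,t+T.apply([x,0,-7])) for x in np.arange(60,112,2)]
print([int(g[int(round(u[1])),int(round(u[0]))]) for u in us if u[1]>=0])
for x in (50,80): print([int(g[int(round(u[1])),int(round(u[0]))]) for u in [proj(w,t+T.apply([x,y,-7])) for y in range(-20,21,2)]])
E
```

```text
[513.9  40.4 183.9] toolx yaw 1.451 23.58963260090912 [ 0.2 -0.1 -2.6] [0.06 0.32 1.9  0.   0.93 0.17] 32.225
shift [242.4 -46.4   3.9] rotz 0.003
[232, 231, 128, 128, 127, 126, 130, 129, 130, 220, 231, 232, 232, 232, 231, 212, 222, 224, 223, 228, 222, 217, 217, 228, 227, 227]
[196, 197, 211, 218, 165, 231, 232, 231, 232, 231, 232, 232, 232, 232, 232, 229, 228, 230, 229, 230, 230]
[221, 220, 219, 222, 178, 231, 231, 231, 232, 231, 231, 232, 232, 232, 231, 231, 209, 230, 230, 229, 230]
```

>>> {"name": "step_arm", "arguments": {"rotation": [[0,0,0.003],[0,0,0],[0,0,0],[0,0,0],[0,0,0],[0,0,0],[0,0,0],[0,0,0],[0,0,0]], "xyz": [[48.5,-9.3,0],[48.5,-9.3,0],[48.5,-9.3,0],[48.5,-9.3,0],[48.5,-9.3,0],[0,0,0],[0,0,20],[0,0,20],[0,0,0]], "hand": [0,0,0,0,0,0,0,0,0]}}

```text
clock: 33.4
tool_pos: [497.3, 285.3, 142.7]
tcp_rot: [-0.001, 0.75, 0.661, -0.002]
ft_force: [-0.3, -0.3, -1.9]
finger_gap: 23.2
finger_force: 30.0
```

```bash
python3 pl.py 496.8 286.6 139.5 1.448
```

```text
[497.3 285.3 142.7] toolx yaw 1.4452 23.184389694989193 [-0.3 -0.3 -1.9] [0.5  0.45 1.8  0.   0.89 0.63] 33.4
shift [ 1.3 -0.6  3.2] rotz -0.003
```

>>> {"name": "step_arm", "arguments": {"rotation": [[0,0,-0.003],[0,0,0],[0,0,0],[0,0,0]], "xyz": [[1.3,-0.5,2],[0,0,1],[0,0,1],[0,0,0]], "hand": [0,0,0,0]}}

```text
clock: 33.9
tool_pos: [498.2, 288.3, 140.4]
tcp_rot: [-0.0, 0.749, 0.662, 0.0]
ft_force: [0.1, -0.3, -2.1]
finger_gap: 23.3
finger_force: 30.0
```

>>> {"name": "step_arm", "arguments": {"rotation": [[0,0,0],[0,0,0]], "xyz": [[0,0,1.5],[0,0,0]], "hand": [0,0]}}

```text
clock: 34.15
tool_pos: [498.3, 288.4, 139.7]
tcp_rot: [-0.0, 0.749, 0.662, 0.0]
ft_force: [-2.8, -1.9, 6.5]
finger_gap: 23.3
finger_force: 30.0
```

>>> {"name": "step_arm", "arguments": {"rotation": [[0,0,0],[0,0,0]], "xyz": [[-1.2,-0.8,1.2],[0,0,0]], "hand": [0,0]}}

```text
clock: 34.4
tool_pos: [498.3, 288.3, 139.6]
tcp_rot: [-0.0, 0.749, 0.662, 0.002]
ft_force: [-2.9, 1.6, 12.3]
finger_gap: 23.4
finger_force: 30.0
```

>>> {"name": "step_arm", "arguments": {"rotation": [[0,0,0],[0,0,0],[0,0,0],[0,0,0],[0,0,0],[0,0,0]], "xyz": [[0,0,-1.5],[0,0,0],[0,0,0],[0,0,-15],[0,0,-30],[0,0,-20]], "hand": [0,36,36,36,36,36]}}

```text
clock: 35.15
tool_pos: [497.7, 287.4, 206.1]
tcp_rot: [-0.0, 0.749, 0.662, 0.001]
ft_force: [0.4, 0.7, -0.1]
finger_gap: 31.5
finger_force: 0.0
```

```bash
python3 pl.py 671.8 83.3 200 1.708; python3 - <<'E'
from plan import *
w=snap('wrist','w12'); snap('scene','s12')
b=cv2.imread('pics/s12.png',0);a=cv2.imread('pics/s7.png',0)
y0,y1,x0,x1=230,280,335,405
m=cv2.matchTemplate(b[y0-40:y1+40,x0-40:x1+40],a[y0:y1,x0:x1],cv2.TM_CCOEFF_NORMED); print(cv2.minMaxLoc(m))
w0=load('wrist0')
h=[at(w0,q,14)[:2] for q in((354,44),(371,199),(363,124))]; print((h[0]+h[1])/2,h[2],np.arctan2(*(h[0]-h[1])[::-1]),np.hypot(*(h[0]-h[1])))
E
```

```text
[497.7 287.4 206.1] toolx yaw 1.4477 31.490871330934528 [ 0.4  0.7 -0.1] [0.5  0.37 1.76 0.   1.01 0.63] 35.15
shift [-181.2  197.8    6.1] rotz -0.26
(-0.3387843668460846, 0.9620985984802246, (44, 17), (48, 48))
[671.40608421  82.94184717] [671.45877934  83.84731555] 1.7159622344834136 139.73412278216813
```

Bar A has been knocked: its scene patch shifted by about (+8,+8) px. I move over its new place and look from near.

```bash
python3 - <<'E'
from plan import *
S=load('s12'); a=at(S,(370,257),14)[:2]; b=at(S,(378,265),14)[:2]; print(a,b,b-a)
c=np.array([671.4,83.3])+b-a; print(c)
s=r.get_state(); t=np.array([c[0],c[1]-30,200]); print(rot(s['tcp_rot']).inv().apply(t-s['tool_pos']).round(1))
E
```

```text
[669.43226952  58.2133801 ] [668.28869543  29.36302488] [ -1.14357409 -28.85035521]
[670.25642591  54.44964479]
[-240.5  202.6    7.1]
```

>>> {"name": "step_arm", "arguments": {"rotation": [[0,0,0],[0,0,0],[0,0,0],[0,0,0],[0,0,0],[0,0,-0.15],[0,0,-0.12],[0,0,0],[0,0,0]], "xyz": [[-40,33.8,0],[-40,33.8,0],[-40,33.8,0],[-40,33.8,0],[-40,33.8,0],[-40,33.8,0],[0,0,0],[0,0,0],[0,0,0]], "hand": [60,60,60,60,60,60,60,60,60]}}

```text
clock: 36.38
tool_pos: [668.5, 24.5, 203.4]
tcp_rot: [-0.001, 0.654, 0.757, -0.0]
ft_force: [-0.2, 0.2, -1.2]
finger_gap: 52.7
finger_force: 0.0
```

```bash
python3 pl.py; python3 - <<'E'
from plan import *
w=snap('wrist','w13'); cv2.imwrite('pics/c13.png',np.vstack([cv2.imread('pics/w13.png')[0:300,80:560],cv2.resize(cv2.imread('pics/w12.png')[0:300,60:540],None,fx=1,fy=1)]))
E
```

```text
[668.5  24.5 203.4] toolx yaw 1.716 52.70902282845799 [-0.2  0.2 -1.2] [ 0.02  0.51  1.54  0.    1.1  -0.13] 36.375
```

View pics/c13.png

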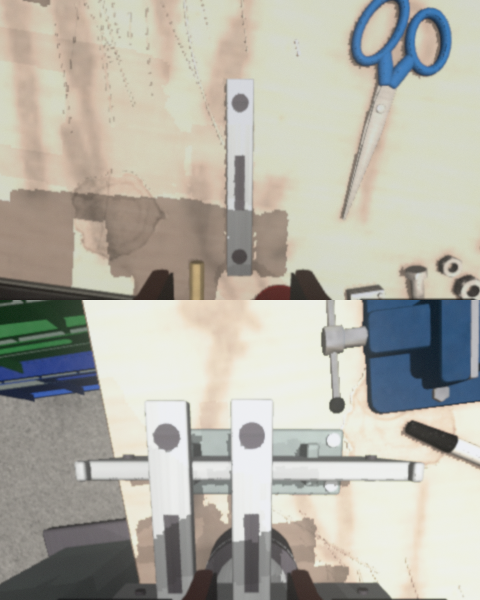

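Both placed bars lie parallel across both plates. Bar A is now at wrist holes (320,103) and (319,257), slot (319,183).

```bash
python3 - <<'E'
from plan import *
w=load('w13'); s=r.get_state()
h=[at(w,q,14)[:2] for q in((320,103),(319,257),(319.5,183))]; m=(h[0]+h[1])/2; y=np.arctan2(*(h[0]-h[1])[::-1]); print(m,h[2],y,np.hypot(*(h[0]-h[1])))
for q in((307,79),(333,79),(305.5,275),(332,275)): print(at(w,q,14)[:2])
v=rot(s['tcp_rot']).apply([1,0,0]); print(rot(s['tcp_rot']).inv().apply(np.r_[m,5]-s['tool_pos']).round(1),y-np.arctan2(v[1],v[0]))
E
```

```text
[670.4567724   55.73565607] [670.38573814  56.33095567] 1.714661918227343 140.02829517425423
[646.41475096 142.7779618 ]
[668.54251773 146.01748991]
[670.24893902 -33.4915863 ]
[695.71431884 -29.74404478]
[ 30.4   6.6 198.6] -0.0019785721318044125
```

>>> {"name": "step_arm", "arguments": {"rotation": [[0,0,0],[0,0,0],[0,0,0],[0,0,0],[0,0,0],[0,0,0],[0,0,0],[0,0,0]], "xyz": [[30.7,6.6,0],[0,0,50],[0,0,50],[0,0,50],[0,0,40],[0,0,8],[0,0,0],[0,0,0]], "hand": [50,50,50,50,50,50,50,50]}}

```text
clock: 37.42
tool_pos: [672.4, 55.7, 8.0]
tcp_rot: [0.001, 0.653, 0.757, 0.001]
ft_force: [-0.1, -0.6, 0.7]
finger_gap: 43.9
finger_force: 0.0
```

>>> {"name": "step_arm", "arguments": {"rotation": [[0,0,0],[0,0,0],[0,0,0],[0,0,0],[0,0,0],[0,0,0]], "xyz": [[0,0,0],[0,0,0],[0,0,0],[0,0,0],[0,0,0],[0,0,0]], "hand": [0,0,0,0,0,0]}}

```text
clock: 38.17
tool_pos: [671.3, 55.4, 6.7]
tcp_rot: [0.0, 0.653, 0.757, 0.0]
ft_force: [-1.8, -0.2, 6.4]
finger_gap: 23.6
finger_force: 30.0
```

>>> {"name": "step_arm", "arguments": {"rotation": [[0,0,0],[0,0,0],[0,0,0],[0,0,0],[0,0,0.13],[0,0,0.136],[0,0,0]], "xyz": [[0,0,-30],[0,0,-50],[0,0,-50],[0,0,-45],[0,0,0],[0,0,0],[0,0,0]], "hand": [0,0,0,0,0,0,0]}}

```text
clock: 39.05
tool_pos: [670.5, 55.3, 180.4]
tcp_rot: [-0.001, 0.748, 0.664, -0.0]
ft_force: [-0.5, 0.1, -2.2]
finger_gap: 23.5
finger_force: 30.0
```

```bash
python3 pl.py 544.6 281 180 1.448; python3 - <<'E'
from plan import *
w=snap('wrist','w14'); s=r.get_state(); t=s['tool_pos']; T=rot(s['tcp_rot'])
g=cv2.cvtColor(w['pixels'],cv2.COLOR_RGB2GRAY)
us=[proj(w,t+T.apply([x,0,-9])) for x in np.arange(70,112,2)]
print([int(g[int(round(u[1])),int(round(u[0]))]) for u in us if u[1]>=0])
E
```

```text
[670.5  55.3 180.4] toolx yaw 1.4528 23.5148416157766 [-0.5  0.1 -2.2] [0.06 0.54 1.55 0.   1.06 0.18] 39.05
shift [ 209.3 -151.6    0.6] rotz 0.005
[113, 113, 118, 119, 130, 219, 218, 218, 218, 218, 192, 217, 217, 217, 216, 214, 217, 216, 216, 216, 216]
```

>>> {"name": "step_arm", "arguments": {"rotation": [[0,0,0.004],[0,0,0],[0,0,0],[0,0,0],[0,0,0],[0,0,0],[0,0,0],[0,0,0],[0,0,0],[0,0,0]], "xyz": [[41.9,-30.3,0],[41.9,-30.3,0],[41.9,-30.3,0],[41.9,-30.3,0],[41.9,-30.3,0],[0,0,0],[0,0,20],[0,0,15],[0,0,3],[0,0,0]], "hand": [0,0,0,0,0,0,0,0,0,0]}}

```text
clock: 40.35
tool_pos: [546.4, 281.3, 142.8]
tcp_rot: [-0.0, 0.749, 0.662, -0.0]
ft_force: [0.4, 0.7, -1.8]
finger_gap: 23.4
finger_force: 30.0
```

```bash
python3 pl.py 544.6 281.5 136.5 1.448
```

```text
[546.4 281.3 142.8] toolx yaw 1.4474 23.360454197276184 [ 0.4  0.7 -1.8] [0.46 0.51 1.71 0.   0.93 0.58] 40.35
shift [-0.1 -1.8  6.3] rotz -0.001
```

>>> {"name": "step_arm", "arguments": {"rotation": [[0,0,0],[0,0,0],[0,0,0],[0,0,0]], "xyz": [[0,-0.5,3],[0,0,2],[0,0,1],[0,0,0]], "hand": [0,0,0,0]}}

```text
clock: 40.85
tool_pos: [545.6, 281.9, 137.0]
tcp_rot: [-0.0, 0.749, 0.662, -0.0]
ft_force: [0.1, 0.2, -2.3]
finger_gap: 23.4
finger_force: 30.0
```

>>> {"name": "step_arm", "arguments": {"rotation": [[0,0,0],[0,0,0]], "xyz": [[0,0,0.8],[0,0,0]], "hand": [0,0]}}

```text
clock: 41.1
tool_pos: [545.8, 282.0, 136.7]
tcp_rot: [-0.0, 0.749, 0.662, 0.0]
ft_force: [-1.9, -0.4, 3.5]
finger_gap: 23.5
finger_force: 30.0
```

Contact made; I release, rise and check.

>>> {"name": "step_arm", "arguments": {"rotation": [[0,0,0],[0,0,0],[0,0,0],[0,0,0],[0,0,0],[0,0,0],[0,0,0],[0,0,0]], "xyz": [[0,0,0],[0,0,0],[0,0,-15],[0,0,-30],[0,0,-30],[-30,0,-30],[-30,0,0],[0,0,0]], "hand": [36,36,36,36,36,36,36,36]}}

```text
clock: 42.1
tool_pos: [538.4, 221.2, 242.6]
tcp_rot: [0.0, 0.75, 0.662, 0.001]
ft_force: [-0.1, 0.4, -0.7]
finger_gap: 31.3
finger_force: 0.0
```

```bash
python3 pl.py; python3 - <<'E'
from plan import *
w=snap('wrist','w15'); s=r.get_state()
g=cv2.cvtColor(w['pixels'],cv2.COLOR_RGB2GRAY)
# expected frame: M, u, n ; sample profiles
y=-.122; u=np.array([np.cos(y),np.sin(y)]); n=np.array([-u[1],u[0]]); M=np.array([497.5,287.5])
def prof(P0,d,z,rng):
    o=[]
    for k in rng:
        q=proj(w,[*(P0+d*k),z]); i,j=int(round(q[1])),int(round(q[0])); o.append(int(g[i,j]) if 0<=i<480 and 0<=j<640 else -1)
    return o
for v in(30,75): print('across bars v',v,prof(M+v*n,u,144,range(-70,72,2)))
for x in(-48,0,48): print('bar end',x,prof(M+x*u,n,144,range(70,104,2)))
S=snap('scene','s15'); b=cv2.imread('pics/s15.png',0); a=cv2.imread('pics/s7.png',0)
m=cv2.matchTemplate(b[170:320,400:490],a[190:300,425:465],cv2.TM_CCOEFF_NORMED); print('can',cv2.minMaxLoc(m))
E
```

```text
[538.4 221.2 242.6] toolx yaw 1.4457 31.26449161738501 [-0.1  0.4 -0.7] [0.37 0.34 1.71 0.   1.09 0.49] 42.1
across bars v 30 [143, 141, 156, 222, 221, 210, 211, 212, 214, 217, 217, 218, 221, 219, 215, 218, 216, 124, 84, 99, 104, 118, 125, 120, 78, 74, 74, 75, 103, 148, 228, 229, 230, 231, 231, 231, 232, 232, 231, 230, 230, 130, 109, 117, 116, 109, 109, 110, 109, 108, 110, 110, 110, 121, 228, 232, 232, 232, 233, 233, 233, 232, 231, 232, 232, 150, 118, 116, 117, 115, 107]
across bars v 75 [217, 229, 230, 229, 230, 226, 223, 222, 203, 116, 116, 114, 118, 145, 220, 225, 224, 125, 89, 196, 231, 231, 230, 230, 230, 230, 230, 229, 227, 218, 229, 229, 193, 123, 121, 122, 122, 122, 211, 232, 232, 153, 198, 231, 230, 231, 231, 231, 232, 232, 232, 231, 231, 210, 228, 233, 138, 127, 123, 126, 125, 126, 150, 230, 232, 128, 74, 73, 219, 230, 230]
bar end -48 [108, 115, 115, 116, 222, 226, 228, 226, 225, 224, 229, -1, -1, -1, -1, -1, -1]
bar end 0 [119, 123, 123, 123, 180, 232, 232, 231, 233, 232, 213, -1, -1, -1, -1, -1, -1]
bar end 48 [123, 122, 126, 125, 140, 232, 233, 232, 233, 232, 228, -1, -1, -1, -1, -1, -1]
can (-0.3438345789909363, 0.9992601871490479, (39, 40), (25, 20))
```

```bash
python3 -c "
from plant import r
print(r.finish_job())"
```

```text
the job is handed in; nothing more can be done
None
```

I handed the job in at about 42 s: the stand was walked in eight rocking steps to 99 mm from the rest, parallel and end-level within about 1 mm. All three bars present lie square across both plates, and the spray can is unmoved. The stand was measured just before the bars went on, not again afterwards.

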